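# Pack the coffee gift tray

### The job

Pack the coffee gift tray: lay the wooden scoop lengthwise in the middle of the long pocket, stand the copper tumbler without a handle in the middle of the round cork coaster, stand the carton of paper filters upright in the short pocket, and stand the coffee grinder (the steel tube with the crank arm) upright in the round ring well. Each must rest on the bottom of its own place with nothing propped on a rim. The copper mug with a handle and the steel pepper mill with the ball on top are not part of the gift: leave them standing where they are.

Things in the scene. Friction and masses are not known exactly. Their poses are not given: they have to be found in the camera images.
- scoop: Wooden coffee scoop lying on the counter, 100 mm long, 50 g. Origin: underside, halfway along; x points from handle to cup. Round open cup: 40 mm across (foot 32), 28 mm high, centre at x = +30 mm. Handle: straight bar from x = -50 to +12 mm, 12 mm wide, its underside 18 and its top 28 mm above the counter; free underneath, it stands on the cup's foot.
- tumbler: Plain copper tumbler without a handle, open at the top, standing upright: straight round wall of 56 mm outer diameter, 80 mm high, 3 mm thick, 150 g. Origin: centre of the underside, z up.
- filter_box: Upright brown cardboard carton of paper filters with a pale paper band, 64 mm (x) by 40 mm (y) by 90 mm high (z), 120 g, rigid. Origin: centre of the underside.
- grinder: Hand coffee grinder standing upright: steel tube of 44 mm diameter with black cap, 100 mm high together, 250 g. Fixed crank arm on top along its x axis: 11 mm wide, from x = -5 to +57 mm at 105 to 109 mm height, wooden knob of 16 mm diameter at x = +50 mm, up to 123 mm. Origin: centre of the underside, z up. Grip the tube across y, beside the arm.
- mug: Does not belong in the gift. Copper mug, the same 56 mm by 80 mm cup as the tumbler but with a D-shaped handle that reaches to y = +55 mm. Origin: centre of the cup's underside, z up.
- mill: Does not belong in the gift. Pepper mill, the same 44 mm steel tube and black cap (100 mm) as the grinder but with a 19 mm steel ball on top (to 123 mm height) and no crank. Origin: centre of the underside, z up.
- long_pocket: The scoop's place: pale wooden insert with low rim, 124 (x) by 64 mm (y), inside 116 by 56; floor 4, rim 10 mm above its underside. Scoop either way round. Fixed in one quarter of the gift tray, in any arrangement, with the tray's yaw. Origin: centre of its underside, 8 mm above the counter; z up. Tray: dark wood, 270 x 200 mm, rim 18 mm high, fixed; quarters 130 mm (x) and 96 mm (y) apart.
- short_pocket: The carton's place: pale wooden insert with a low rim, 88 mm (x) by 64 mm (y) outside, 80 by 56 mm inside, so the carton's 64 mm side goes along x; floor 4 mm and rim 10 mm above its underside. Fixed in one quarter of the gift tray, in any arrangement, with the tray's yaw. Origin: centre of its underside, 8 mm above the counter; z up.
- ring_well: The grinder's place: pale wooden round ring, 74 mm outer and 62 mm inner diameter, floor 4 mm and rim 14 mm above its underside. The crank may point anywhere. Fixed in one quarter of the gift tray, in any arrangement, with the tray's yaw. Origin: centre of its underside, 8 mm above the counter; z up.
- coaster: The tumbler's place: flat round cork disc, 84 mm diameter, 4 mm thick, without a rim. Fixed in one quarter of the gift tray, in any arrangement, with the tray's yaw. Origin: centre of its underside, 8 mm above the counter; z up.
Mind the look-alikes: they are no part of the job. Leave any blue look-alike of the filter_box alone. Of the things that look like the scoop, take the one that is farthest to the robot's left at the start.

How it is judged (in metres and radians):
At the end, for the whole second after the job is handed in: Scoop in long pocket (within 0.35 rad of lengthwise), tumbler on coaster, carton in short pocket, grinder in ring well: each within 14 mm of its place's centre, underside 1 to 8 mm above the insert's, tilted under 0.12 rad, at rest. Mug and mill upright, within 30 mm of their start (horizontal distance between scoop and long_pocket below 0.014 m and z of scoop in the frame of long_pocket between 0.001 and 0.008 m and angle between each of scoop, tumbler, filter_box, grinder, mug, mill's own z axis and vertical below 0.12 rad and linear speed of each of scoop, tumbler, filter_box, grinder below 0.02 m/s and angular speed of each of scoop, tumbler, filter_box, grinder below 0.2 rad/s and angle between the x axis of scoop and the x axis of long_pocket, either way round below 0.35 rad and horizontal distance between tumbler and coaster below 0.014 m and z of tumbler in the frame of coaster between 0.001 and 0.008 m and horizontal distance between filter_box and short_pocket below 0.014 m and z of filter_box in the frame of short_pocket between 0.001 and 0.008 m and horizontal distance between grinder and ring_well below 0.014 m and z of grinder in the frame of ring_well between 0.001 and 0.008 m and distance of each of mug, mill from where it was at the start of the episode below 0.03 m); the robot touches nothing.
It fails at once if the mug with the handle, which is not part of the gift, was moved more than 30 mm or tipped (distance of mug from where it was at the start of the episode above 0.03 m or angle between mug's own z axis and vertical above 0.3 rad).
It fails at once if the pepper mill, which is not part of the gift, was moved more than 30 mm or tipped (distance of mill from where it was at the start of the episode above 0.03 m or angle between mill's own z axis and vertical above 0.3 rad).
It also fails if it takes over 120 s, if anything falls off the work surface, if the arm or the gripper's body presses on something with over 40 N, if the wrist force passes 120 N, or if a joint passes its speed limit or range.

### The arm

A 6-joint arm with a two-finger parallel gripper is mounted at the origin on the work surface. World frame = base frame: x ahead of the robot, y to its left, z up, the work surface at z = 0. Lengths are in mm, angles in rad, forces in N, time in s.
With the tool pointing down it reaches from about 350 to 875 mm from the base axis. Payload 4.2 kg.
Tool frame: the origin (TCP) lies midway between the tips of the shut fingers; the grasp point (between the pads) lies 19 mm behind it; y points along the fingers, x is the direction in which the jaws open and shut, and the axes are right-handed (so a half turn about y gives the same grasp; the last joint's range is limited). The gripper opens to 85 mm and grips with 20 to 120 N. Pads are 22 mm wide; open, the fingers measure 114 mm over their backs; the gripper's body (76 mm by 85 mm) begins 54 mm behind the grasp point. The pads swing forward as they close: fully open they stand 13 mm farther back than shut.
Start: joints at [1.441, 0.385, 0.008, 0, -1.194, -0.259], TCP at [236.891, 578.344, 231.312] pointing down, gripper open.
Joint ranges: [-3.14, 3.14], [-1.21, 2.06], [-1.07, 1.41], [-3.16, 2.05], [-2.99, -0.16], [-3.1, 3.1]. Speed limits (rad/s): [2.79, 2.79, 3.14, 3.14, 3.14, 3.14].

### API

Orientations are given as a unit quaternion [x, y, z, w].
In Python, from bench import read_state, get_image, job_done gives the robot as it stands.
- The arm moves only by the tool play_rows, never from a script. Its argument "series" is a list of rows, each a list of 7 numbers: the shift along the tool's x, y, z in m, then the turn, a rotation vector about the tool's x, y, z in rad, then the finger opening in m, from 0 to 0.0854. In form: [[x, y, z, wx, wy, wz, claw], ...]. A call has 1 to 10 rows; each row shifts and turns the pose as measured when the row begins, along the tool's axes as they then stand; what a row does not reach is not made up. A row lasts 1/10 s, in which the tool goes at most 50 mm and 8.59 degrees, less where a joint would pass 70% of its speed; a pose out of reach is approached as far as the arm can. A call with a gripper value outside its range is refused whole. The fingers move at their own pace and stop on an object; the grip force is fixed at half the most. Time passes only in rows, so rows that do not move let the fingers close. It gives the time, the measured TCP pose, the force and the opening at its end, in the units of the state.
- read_state(): the state, without advancing time (a new reading comes with each control period).
- get_image(name): name is "scene" or "top" or "wrist"; returns a dict with "color" (400x640x3 uint8, red, green, blue), "intrinsics" (3x3 intrinsics, pixels), "origin" and "orientation" of the camera in the world. Camera axes: x right, y down, z forward; pixel columns grow to the right and rows downward; lengths in mm; the calibration is good to about 2 mm. A picture is of the moment at which its call begins. There is no depth.
- job_done(): hands the job in, once; it reports no verdict.
The state is a dict: "clock": time; "joints": joint angles; "joint_vel": joint speeds; "joint_efforts": joint torques, N m; "position": TCP position; "ee_rot": TCP orientation; "contact_force": force on the tool from outside, world axes, zero at the start; "wrist_torque": the same for the moment, N m; "gripper_width": finger opening in mm.
Only numpy, scipy, OpenCV 4.12 (cv2) and the standard library are available. Lean on these libraries where they do the work, as an engineer would, in place of code of your own. Each camera call takes 0.05 s, during which the arm holds its last target. There are 200 camera calls.

## Working session

There is one attempt and no reset: what is moved stays moved. The work goes in short steps, Python scripts to look and compute and a tool call to move; the robot and the scene stay as the last step left them, time stands still between calls to the robot, and variables do not carry over. Pictures are saved under pics/ and viewed, about 12 in all and at most 16, crops included, and the job is handed in when it is done.

Besides the shell and the picture viewer there is one more tool, called as name([rows], argument=value, ...), one row to a line, values as JSON. play_rows: Moves the arm, as the interface text tells. Its arguments: {"type":"object","properties":{"series":{"type":"array","items":{"type":"array","items":{"type":"number"}}}},"required":["series"]}

```bash
ls; mkdir -p pics; python3 - <<'E'
from bench import *
import cv2
s=read_state(); print(s)
for n in ["scene","top"]:
    im=get_image(n); cv2.imwrite(f"pics/{n}0.png",im["color"][:,:,::-1]); print(n,im["intrinsics"],im["origin"],im["orientation"])
E
```

```text
pics
{'clock': 0.0, 'joints': array([ 1.44059510e+00,  3.85583762e-01,  6.63699805e-03, -5.11383520e-04,
       -1.19397229e+00, -2.58602545e-01]), 'joint_vel': array([-1.79955374e-04, -5.68886804e-06, -1.20726310e-04,  2.63440328e-03,
        2.38492066e-03, -3.26668799e-04]), 'joint_efforts': array([-5.43332699e-04, -3.92287731e+01,  1.88401973e+01,  4.18617100e+00,
       -4.64837343e-03, -9.05699835e-07]), 'position': array([236.68400221, 577.83345794, 230.20767765]), 'ee_rot': array([ 0.39455795, -0.5867557 ,  0.58766105, -0.39331446]), 'contact_force': array([-0.2772193 ,  0.07894808, -0.07624547]), 'wrist_torque': array([ 0.02952694,  0.05043625, -0.0151589 ]), 'gripper_width': 85.25876898802173}
scene [[408.1934048    0.         318.55532172]
 [  0.         408.1934048  201.95896786]
 [  0.           0.           1.        ]] [ 956.25521432 -367.42472413  891.75134357] [ 0.85573361  0.42331213 -0.12465624 -0.27016226]
top [[455.27520108   0.         323.86812513]
 [  0.         455.27520108 205.90104681]
 [  0.           0.           1.        ]] [ 423.12756912  -10.52259802 1092.73112172] [ 0.70778159 -0.70527274  0.02631759 -0.03070793]
```

View pics/top0.png

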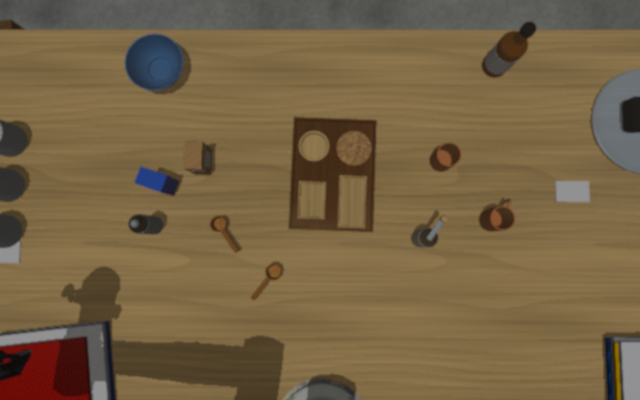

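View pics/scene0.png

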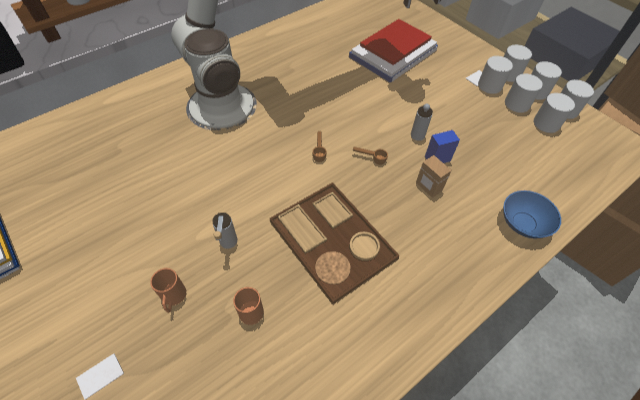

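Top view: the tray is at (333,175), with ring well (313,146), coaster (354,148), short pocket (311,200) and long pocket (352,201).

Candidates:
- **Scoops:** (228,232) and (266,280). The one at (228,232) is farther to the robot's left (image left = +y).
- **Copper:** (447,157) has no handle, so it is the tumbler. (500,216) has a handle, so it is the mug.
- **Steel:** (430,235) has the crank, so it is the grinder. (145,224) has the ball, so it is the mill.
- **Cartons:** (197,157) is brown. (155,180) is blue and stays where it is.

```bash
cat > h.py <<'E'
import numpy as np, cv2
from scipy.spatial.transform import Rotation as R
from bench import read_state,get_image
def ray(im,uv,z):
    "cast pixel(s) onto plane z (mm)"
    uv=np.atleast_2d(uv).astype(float); K=im["intrinsics"]
    d=np.c_[(uv-K[[0,1],[2,2]])/K[0,0],np.ones(len(uv))]@R.from_quat(im["orientation"]).as_matrix().T
    o=np.array(im["origin"]); return (o+d*((z-o[2])/d[:,2])[:,None])[:,:2]
def proj(im,p):
    p=np.atleast_2d(p); q=(p-im["origin"])@R.from_quat(im["orientation"]).as_matrix(); K=im["intrinsics"]
    return q[:,:2]/q[:,2:]*K[0,0]+K[[0,1],[2,2]]
def pose():
    s=read_state(); M=R.from_quat(s["ee_rot"]).as_matrix()
    return s,np.array(s["position"]),M
def go(p,yaw=None,claw=.0854,step=45,p0=None,yaw0=None):
    """rows to world TCP p (mm), jaw axis at yaw (mod pi), tool straight down; prints them"""
    s,q,M=pose(); q=q if p0 is None else np.array(p0,float)
    if yaw0 is not None: M=down(yaw0)
    T=M if yaw is None else min((down(yaw+k*np.pi) for k in(0,1)),key=lambda t:R.from_matrix(M.T@t).magnitude())
    if yaw is None: T=down(np.arctan2(M[1,0],M[0,0]))
    w=R.from_matrix(T@M.T).as_rotvec(); d=np.array(p,float)-q
    n=max(1,int(np.ceil(max(np.linalg.norm(d)/step,np.linalg.norm(w)/.14))))
    for i in range(n):
        Mi=R.from_rotvec(w*i/n).as_matrix()@M
        print([round(float(v),4) for v in np.r_[Mi.T@d/n/1000,Mi.T@w/n,claw]],end=",\n")
    print("end",p,"q6 now",s["joints"][5], "turn",w.round(3))
def down(yaw):
    x=np.array([np.cos(yaw),np.sin(yaw),0]); y=np.array([0,0,-1.]); return np.c_[x,y,np.cross(x,y)]
E
python3 - <<'E'
from h import *
s,q,M=pose(); print(q,M.round(2).tolist())
im=get_image("top"); c=im["color"]; 
b=c[100:310,120:530][:,:,::-1]
cv2.imwrite("pics/c1.png",cv2.resize(b,None,fx=1.95,fy=1.95,interpolation=cv2.INTER_CUBIC))
hsv=cv2.cvtColor(c,cv2.COLOR_RGB2HSV)
for n,p in dict(tray=(330,125),trayr=(334,180),wood=(270,150),cop=(447,157),scoop=(233,242),box=(195,150),boxside=(207,158),steel=(425,236),shadow=(460,150),pocket=(310,190)).items(): print(n,c[p[1],p[0]],hsv[p[1],p[0]])
print(proj(im,[[0,0,0],[237,578,230]]))
E
```

```text
[236.70719477 577.88376725 230.3419706 ] [[-0.38, -0.0, 0.93], [-0.93, -0.0, -0.38], [0.0, -1.0, 0.0]]
tray [67 43 24] [ 13 164  67]
trayr [66 44 24] [ 14 162  66]
wood [130 108  70] [ 19 118 130]
cop [133  84  50] [ 12 159 133]
scoop [80 56 31] [ 15 156  80]
box [122  94  61] [ 16 127 122]
boxside [62 58 52] [18 41 62]
steel [55 46 34] [17 97 55]
shadow [116  82  51] [ 14 143 116]
pocket [130 108  71] [ 19 116 130]
[[321.49254938 425.8636149 ]
 [ 10.57691955 341.68756851]]
```

View pics/c1.png

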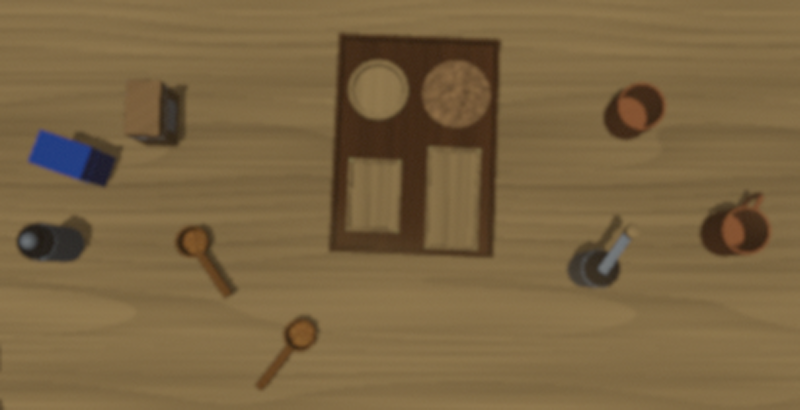

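The enlarged crop confirms which is which: the leftmost scoop has its cup at (195,240) and handle towards (232,293), the brown carton's top is at (142,108), the grinder's crank is at (617,250), the plain tumbler at (636,110), and the mug and mill are clear of these. Next I measure the tray, scoop, box top, tumbler and grinder.

```bash
python3 - <<'E'
from h import *
im=get_image("top"); c=im["color"]; hsv=cv2.cvtColor(c,cv2.COLOR_RGB2HSV)
u=lambda x,y:np.array([x/1.95+120,y/1.95+100])
# tray
m=cv2.inRange(hsv,(8,130,30),(18,255,90)); m2=np.zeros_like(m); m2[110:240,282:385]=m[110:240,282:385]
m2=cv2.morphologyEx(m2,cv2.MORPH_CLOSE,np.ones((3,3)))
cn=max(cv2.findContours(m2,0,1)[0],key=cv2.contourArea)
w=ray(im,cn[:,0,:],18).astype(np.float32); r=cv2.minAreaRect(w); print("tray",r)
ctr=np.array(r[0]); 
# inserts crop positions -> world, z=12
for n,p in dict(ring=(378,89),coast=(456,94),short=(374,195),long=(453,198)).items(): print(n,ray(im,u(*p),12).round(1))
# scoop
for z,n,p in [(28,"cup",(195,240)),(28,"hend",(231,294)),(90,"boxtop",(142,108)),(80,"tum",(640,106)),(100,"grcap",(601,267)),(107,"knob",(630,232)),(80,"mug",(745,227)),(110,"mill",(36,240)),(28,"cup2",(301,332)),(90,"blue",(60,152))]:
    print(n,ray(im,u(*p),z).round(1))
m=cv2.inRange(hsv,(5,135,40),(17,255,140)); m[:, :205]=0;m[:205]=0;m[262:]=0;m[:,250:]=0
ys,xs=np.nonzero(m); print("scoop px",len(xs),xs.min(),xs.max(),ys.min(),ys.max(), cv2.minAreaRect(ray(im,np.c_[xs,ys],24).astype(np.float32)))
E
```

```text
tray ((587.48291015625, -24.17711639404297), (198.6509246826172, 267.4877624511719), 87.84835815429688)
ring [[656.  21.]]
coast [[650.  -75.2]]
short [[524.5  25.2]]
long [[521.1 -71.4]]
cup [[468.  239.4]]
hend [[403.6 194.9]]
boxtop [[616.4 289. ]]
tum [[ 622.2 -283.2]]
grcap [[ 436.5 -231.2]]
knob [[ 475.3 -262.3]]
mug [[ 482.9 -400.1]]
mill [[463.9 396.9]]
cup2 [[358.9 110.6]]
blue [[565.3 381.4]]
scoop px 383 210 238 216 251 ((447.4656982421875, 223.51596069335938), (97.04336547851562, 39.56574249267578), 45.8404541015625)
```

```bash
python3 -c "
from h import *
go([443,222,200],np.radians(124.8))"
```

```text
[0.0251, 0.0031, 0.0326, 0.0001, -0.0996, 0.0001, 0.0854],
[0.0282, 0.0031, 0.0299, 0.0001, -0.0996, 0.0001, 0.0854],
[0.0311, 0.0031, 0.027, 0.0001, -0.0996, 0.0001, 0.0854],
[0.0336, 0.0031, 0.0237, 0.0001, -0.0996, 0.0001, 0.0854],
[0.0358, 0.0031, 0.0203, 0.0001, -0.0996, 0.0001, 0.0854],
[0.0376, 0.0031, 0.0166, 0.0001, -0.0996, 0.0001, 0.0854],
[0.0391, 0.0031, 0.0128, 0.0001, -0.0996, 0.0001, 0.0854],
[0.0402, 0.0031, 0.0088, 0.0001, -0.0996, 0.0001, 0.0854],
[0.0409, 0.0031, 0.0048, 0.0001, -0.0996, 0.0001, 0.0854],
[0.0411, 0.0031, 0.0007, 0.0001, -0.0996, 0.0001, 0.0854],
end [443, 222, 200] q6 now -0.25859208074085216 turn [0.001 0.    0.996]
```

play_rows([
  [0.025, 0.003, 0.033, 0, -0.1, 0, 0.06],
  [0.028, 0.003, 0.03, 0, -0.1, 0, 0.06],
  [0.031, 0.003, 0.027, 0, -0.1, 0, 0.06],
  [0.034, 0.003, 0.024, 0, -0.1, 0, 0.06],
  [0.036, 0.003, 0.02, 0, -0.1, 0, 0.06],
  [0.038, 0.003, 0.017, 0, -0.1, 0, 0.06],
  [0.039, 0.003, 0.013, 0, -0.1, 0, 0.06],
  [0.04, 0.003, 0.009, 0, -0.1, 0, 0.06],
  [0.041, 0.003, 0.005, 0, -0.1, 0, 0.06],
  [0.041, 0.003, 0.001, 0, -0.1, 0, 0.06],
])

```text
clock: 1.2
position: [456.3, 217.2, 198.1]
ee_rot: [0.636, -0.31, 0.31, -0.635]
contact_force: [0.3, 1.0, -0.0]
gripper_width: 60.4
```

```bash
python3 - <<'E'
from h import *
s,q,M=pose(); print(s["clock"],q,M[:,0],s["joint_vel"].round(2))
im=get_image("wrist"); np.savez("w1.npz",**im); cv2.imwrite("pics/w1.png",im["color"][:,:,::-1])
print(im["origin"],R.from_quat(im["orientation"]).as_matrix().round(2).tolist(),im["intrinsics"][0])
go([443,222,200],np.radians(124.8))
E
```

```text
1.2 [456.25596033 217.19765544 198.13487165] [ 0.61493569 -0.78857676  0.00089088] [-0.87  0.1   0.05  0.    0.06  1.89]
[515.77305382 263.91392309 340.54264233] [[0.61, -0.75, -0.24], [-0.79, -0.59, -0.18], [-0.0, 0.3, -0.95]] [347.84603216   0.         318.41178451]
[-0.0161, -0.0026, -0.0062, 0.0037, 0.0543, 0.0021, 0.0854],
end [443, 222, 200] q6 now 1.4728472580478105 turn [ 0.004 -0.002 -0.054]
```

View pics/w1.png

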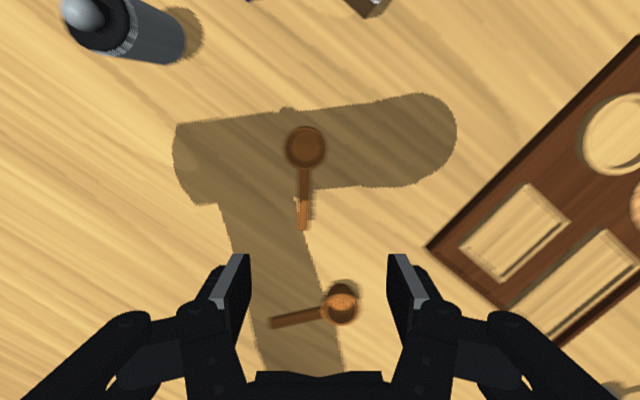

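The wrist view shows the target scoop with its cup at (305,148) and handle end at (303,228). The other scoop is at (340,305), and the mill is at the upper left.

```bash
python3 - <<'E'
from h import *
im=dict(np.load("w1.npz"))
a=ray(im,(305.5,146.5),28)[0]; b=ray(im,(303,229),26)[0]; print(a,b,np.linalg.norm(a-b))
s,q,M=pose(); print(q,s["joint_vel"].round(3)[[0,5]])
im=get_image("wrist"); np.savez("w2.npz",**im); c=im["color"]; hsv=cv2.cvtColor(c,cv2.COLOR_RGB2HSV)
m=cv2.inRange(hsv,(4,150,40),(16,255,255)); m[:,:240]=0;m[:,400:]=0;m[260:]=0;m[:90]=0
n,l,st,ce=cv2.connectedComponentsWithStats(m)
for i in range(1,n):
    if st[i,4]>150: print(st[i],ce[i])
cv2.imwrite("pics/w2.png",np.hstack([c[90:260,230:400,::-1],cv2.cvtColor(m,8)[90:260,230:400]]).repeat(2,0).repeat(2,1))
E
```

```text
[470.96087188 243.76710595] [405.29893206 196.92956375] 80.65510338365841
[457.74950361 213.06179337 197.42789926] [ 0.081 -0.356]
[ 276  124   44  105 2234] [296.8442256  162.52193375]
```

View pics/w2.png

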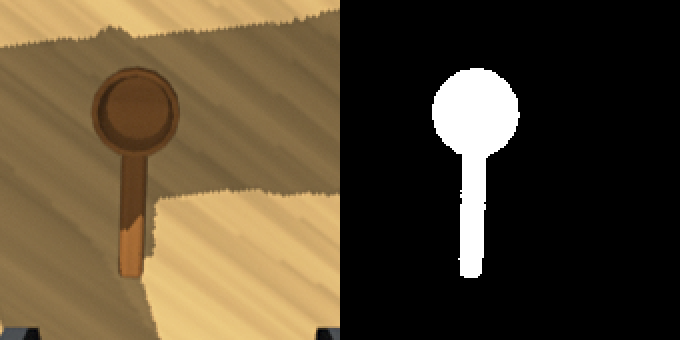

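```bash
python3 - <<'E'
from h import *
im=dict(np.load("w2.npz"))
a=ray(im,(297.8,146),27)[0]; b=ray(im,(295.6,228.8),28)[0]; d=a-b; print(a,b,np.linalg.norm(d)); d/=np.linalg.norm(d)
o=(a-30*d+b+50*d)/2; y=np.arctan2(d[1],d[0]); print("origin",o,np.degrees(y)); g=o-3*d; print("grasp",g)
go([*g,60],y+np.pi/2,.04)
E
```

```text
[468.30051717 244.8985262 ] [403.22350722 198.69785089] 79.80927028819634
origin [443.91607872 227.58707436] 35.37240933654828
grasp [441.46985876 225.85040862]
[-0.0045, 0.0344, -0.0013, 0.0008, 0.0091, 0.0003, 0.04],
[-0.0045, 0.0344, -0.0014, 0.0008, 0.0091, 0.0003, 0.04],
[-0.0045, 0.0344, -0.0014, 0.0008, 0.0091, 0.0003, 0.04],
[-0.0044, 0.0344, -0.0015, 0.0008, 0.0091, 0.0003, 0.04],
end [np.float64(441.469858763683), np.float64(225.8504086185485), 60] q6 now 1.4613376565917393 turn [ 0.003 -0.002 -0.036]
```

play_rows([
  [-0.004, 0.034, -0.001, 0, 0.009, 0, 0.04],
  [-0.004, 0.034, -0.001, 0, 0.009, 0, 0.04],
  [-0.004, 0.034, -0.001, 0, 0.009, 0, 0.04],
  [-0.004, 0.03, -0.002, 0, 0.009, 0, 0.04],
  [0, 0, 0, 0, 0, 0, 0.04],
  [0, 0, 0, 0, 0, 0, 0.04],
])

```text
clock: 1.9
position: [445.6, 226.1, 64.1]
ee_rot: [-0.626, 0.325, -0.328, 0.628]
contact_force: [0.1, 0.0, -0.2]
gripper_width: 40.3
```

```bash
python3 - <<'E'
from h import *
s,q,M=pose(); print(q,np.degrees(np.arctan2(M[1,0],M[0,0])),s["joint_vel"].round(3))
im=get_image("wrist"); np.savez("w3.npz",**im); c=im["color"]; cv2.imwrite("pics/w3.png",c[:,:,::-1])
E
```

```text
[445.59758396 226.08803086  64.14057086] -54.974478672641034 [ 0.008  0.021 -0.019 -0.012 -0.003 -0.005]
```

View pics/w3.png

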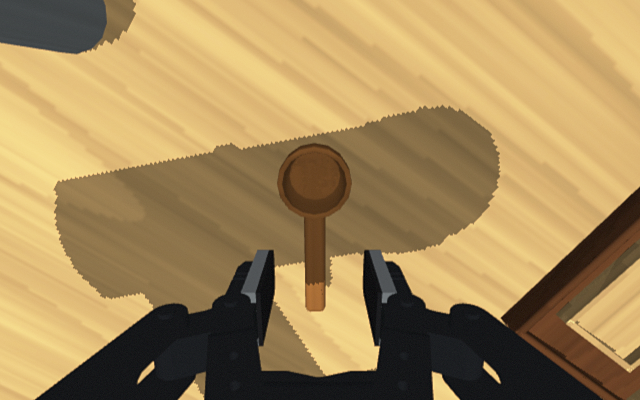

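Wrist view from near: cup centred at (314,180), handle end at (315,311), and the handle is between the pads.

```bash
python3 - <<'E'
from h import *
im=dict(np.load("w3.npz"))
a=ray(im,(314.3,180.5),28)[0]; b=ray(im,(315.2,310.5),28)[0]; d=a-b; print(a,b,np.linalg.norm(d)); d/=np.linalg.norm(d)
o=(a-30*d+b+50*d)/2; y=np.arctan2(d[1],d[0]); print("origin",o,np.degrees(y)); g=o-3*d; print("grasp",g)
go([*g,6],y+np.pi/2,.04)
E
```

```text
[469.24372867 245.57487567] [404.02143683 199.59737711] 79.798983247207
origin [444.80590642 228.3477911 ] 35.181361860339486
grasp [442.35390932 226.61929169]
[-0.0012, 0.0291, -0.0012, -0.0022, -0.0016, 0.0005, 0.04],
[-0.0012, 0.0291, -0.0011, -0.0022, -0.0016, 0.0005, 0.04],
end [np.float64(442.35390931873656), np.float64(226.61929168645844), 6] q6 now 1.3830141626337749 turn [-0.002  0.004  0.003]
```

play_rows([
  [-0.001, 0.025, -0.001, 0, 0, 0, 0.04],
  [-0.001, 0.025, -0.001, 0, 0, 0, 0.04],
  [0, 0.006, 0, 0, 0, 0, 0.04],
  [0, 0, 0, 0, 0, 0, 0.0],
  [0, 0, 0, 0, 0, 0, 0.0],
  [0, 0, 0, 0, 0, 0, 0.0],
  [0, 0, 0, 0, 0, 0, 0.0],
  [0, 0, 0, 0, 0, 0, 0.0],
  [0, 0, 0, 0, 0, 0, 0.0],
])

```text
clock: 2.85
position: [450.9, 233.8, 19.4]
ee_rot: [-0.618, 0.321, -0.33, 0.637]
contact_force: [-0.2, 0.6, -0.5]
gripper_width: 9.8
```

```bash
python3 - <<'E'
from h import *
s,q,M=pose(); print(q,np.degrees(np.arctan2(M[1,0],M[0,0])),s["gripper_width"],s["contact_force"])
E
```

```text
[450.9111094  233.84342673  19.35858409] -54.863485639490506 9.847771568462981 [-0.24310122  0.60805761 -0.48286014]
```

play_rows([
  [0, 0, 0, 0, 0, 0, 0.0],
  [0, 0, 0, 0, 0, 0, 0.0],
])

```text
clock: 3.05
position: [451.0, 233.9, 19.6]
ee_rot: [-0.618, 0.321, -0.33, 0.638]
contact_force: [-0.1, 0.7, -0.3]
gripper_width: 10.3
```

```bash
python3 - <<'E'
from h import *
s,q,M=pose(); print(q,M.round(3).tolist(),s["gripper_width"],s["joint_vel"].round(3))
im=get_image("wrist"); np.savez("w4.npz",**im); c=im["color"]; cv2.imwrite("pics/w4.png",c[:,:,::-1])
E
```

```text
[450.95858879 233.8884604   19.57957395] [[0.576, 0.024, 0.817], [-0.818, 0.019, 0.575], [-0.002, -1.0, 0.031]] 10.257864818412859 [ 0.    -0.002  0.001  0.001 -0.    -0.   ]
```

View pics/w4.png

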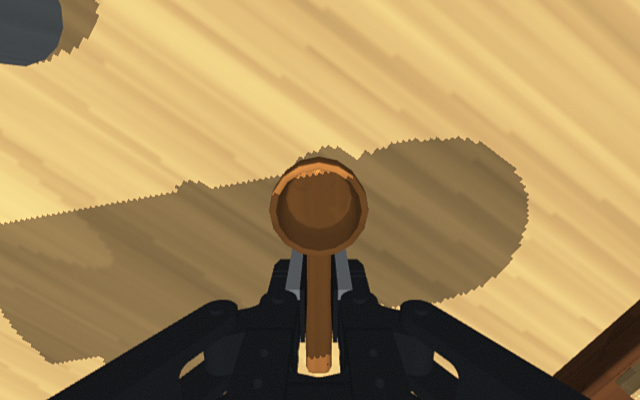

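The scoop is gripped, but shallowly and hard against the cup: the arm stopped at z=19 and about 10 mm forward. I'll open, correct the pose and regrip.

play_rows([
  [0, 0, 0, 0, 0, 0, 0.03],
  [0, 0, 0, 0, 0, 0, 0.03],
  [0, 0, 0, 0, 0, 0, 0.03],
])

```text
clock: 3.4
position: [451.1, 233.9, 19.5]
ee_rot: [-0.618, 0.321, -0.33, 0.638]
contact_force: [-0.6, -0.0, -0.2]
gripper_width: 29.8
```

```bash
python3 - <<'E'
from h import *
s,q,M=pose(); print(q,s["gripper_width"],s["joint_vel"].round(3))
im=get_image("wrist"); np.savez("w5.npz",**im); hsv=cv2.cvtColor(im["color"],cv2.COLOR_RGB2HSV)
m=cv2.inRange(hsv,(4,140,40),(16,255,255)); m[:,:240]=0;m[:,400:]=0;m[:90]=0
n,l,st,ce=cv2.connectedComponentsWithStats(m); i=1+np.argmax(st[1:,4]); l=l==i; print(st[i])
xs=np.nonzero(l)[1]; r0=st[i,1]; w=l.sum(1); R0=w.max(); rr=np.argmax(w); cx=np.nonzero(l[rr-8:rr+8])[1].mean(); print("cup",cx,rr,R0)
rb=r0+st[i,3]; hx=np.nonzero(l[rb-8:rb-3])[1].mean(); print("end",hx,rb)
a=ray(im,(cx,r0+R0/2),28)[0]; b=ray(im,(hx,rb),28)[0]; d=a-b; print(a,b,np.linalg.norm(d)); d/=np.linalg.norm(d)
o=(a-30*d+b+50*d)/2; y=np.arctan2(d[1],d[0]); print("origin",o,np.degrees(y)); g=o-4*d; print("grasp",g)
go([*g,6],y+np.pi/2,.03,step=6)
E
```

```text
[451.05774679 233.94632077  19.52955749] 29.75946616118687 [-0.001 -0.001 -0.     0.001  0.001 -0.001]
[  271   155    96   212 10132]
cup 318.47791694133156 202 96
end 318.4017094017094 367
[476.89125771 252.3660103 ] [411.27151843 206.26218748] 80.1967122812912
origin [452.26373587 235.06294089] 35.09152308683508
grasp [448.99079675 232.76340409]
[-0.0001, 0.0045, -0.0009, -0.0102, 0.0003, -0.0007, 0.03],
[-0.0001, 0.0045, -0.0009, -0.0102, 0.0003, -0.0007, 0.03],
[-0.0001, 0.0045, -0.0008, -0.0102, 0.0003, -0.0007, 0.03],
end [np.float64(448.9907967528151), np.float64(232.76340408970293), 6] q6 now 1.3772847191222468 turn [-0.019  0.024 -0.001]
```

play_rows([
  [0, 0.004, -0.001, -0.01, 0, 0, 0.03],
  [0, 0.005, -0.001, -0.01, 0, 0, 0.03],
  [0, 0.005, -0.001, -0.01, 0, 0, 0.03],
  [0, 0, 0, 0, 0, 0, 0.03],
  [0, 0, 0, 0, 0, 0, 0.03],
])

```text
clock: 3.95
position: [448.6, 232.2, 3.7]
ee_rot: [0.628, -0.327, 0.325, -0.627]
contact_force: [0.8, -0.2, 0.6]
gripper_width: 30.1
```

```bash
python3 - <<'E'
from h import *
s,q,M=pose(); print(q,M[:,1].round(3),s["gripper_width"],s["joint_vel"].round(3))
go([449,232.8,6],None,.03,step=6)
E
```

```text
[448.56499048 232.22389782   3.71582701] [-0.003 -0.    -1.   ] 30.089074018692312 [-0.001  0.013 -0.002 -0.002 -0.     0.001]
[-0.0002, -0.0023, 0.0007, 0.0028, 0.0, -0.0019, 0.03],
end [449, 232.8, 6] q6 now 1.3898630515378894 turn [ 0.    -0.003 -0.   ]
```

play_rows([
  [0, -0.002, 0, 0, 0, 0, 0.0],
  [0, 0, 0, 0, 0, 0, 0.0],
  [0, 0, 0, 0, 0, 0, 0.0],
  [0, 0, 0, 0, 0, 0, 0.0],
  [0, 0, 0, 0, 0, 0, 0.0],
])

```text
clock: 4.45
position: [448.5, 232.2, 6.3]
ee_rot: [0.628, -0.327, 0.325, -0.627]
contact_force: [-0.8, -0.2, -1.1]
gripper_width: 10.6
```

play_rows([
  [0, -0.01, 0, 0, 0, 0, 0.0],
  [0, -0.03, 0, 0, 0, 0, 0.0],
  [0, -0.03, 0, 0, 0, 0, 0.0],
  [0, -0.03, 0, 0, 0, 0, 0.0],
  [0, -0.01, 0, 0, 0, 0, 0.0],
  [0, 0, 0, 0, 0, 0, 0.0],
])

```text
clock: 5.05
position: [448.3, 231.5, 122.0]
ee_rot: [0.629, -0.327, 0.325, -0.627]
contact_force: [0.4, -0.7, -0.0]
gripper_width: 10.6
```

```bash
cat >> h.py <<'E'
def meas(im):
    "gripped/lying scoop in wrist view: cup px, end px"
    hsv=cv2.cvtColor(im["color"],cv2.COLOR_RGB2HSV)
    m=cv2.inRange(hsv,(4,140,40),(16,255,255)); m[:,:240]=0;m[:,400:]=0;m[:90]=0
    n,l,st,ce=cv2.connectedComponentsWithStats(m); i=1+np.argmax(st[1:,4]); l=l==i; r0=st[i,1]; w=l.sum(1); W=w.max(); rr=np.argmax(w)
    rb=r0+st[i,3]; return (np.nonzero(l[rr-8:rr+8])[1].mean(),r0+W/2),(np.nonzero(l[rb-8:rb-3])[1].mean(),rb),W
E
python3 - <<'E'
from h import *
s,q,M=pose(); print(q,np.degrees(np.arctan2(M[1,0],M[0,0])),s["gripper_width"],s["joint_vel"].round(3))
im=get_image("wrist"); np.savez("w6.npz",**im); print(meas(im))
cv2.imwrite("pics/w6.png",im["color"][:,:,::-1])
E
```

```text
[448.33931908 231.52619565 121.98867491] -54.865692596958795 10.589931002282045 [-0.001 -0.012 -0.001 -0.001 -0.002 -0.   ]
((np.float64(318.4068195179306), np.float64(207.0)), (np.float64(319.7368421052632), np.int32(377)), np.int64(108))
```

View pics/w6.png

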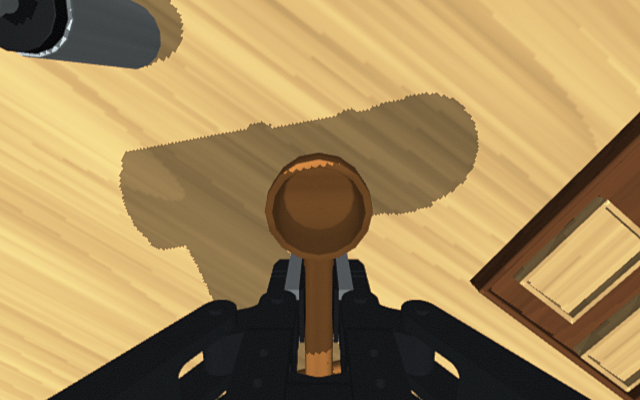

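Scoop held level, with the cup at (318,207). Next is its offset in the hand and the move over the long pocket.

```bash
python3 - <<'E'
from h import *
im=dict(np.load("w6.npz")); s,q,M=pose()
A,B,_=meas(im); z=q[2]+21.7
a=ray(im,A,z)[0]; b=ray(im,B,z)[0]; d=a-b; L=np.linalg.norm(d); d/=L; o=(a-30*d+b+50*d)/2
print(L,np.degrees(np.arctan2(d[1],d[0])),"off along tool z",(o-q[:2])@M[:2,2],"x",(o-q[:2])@M[:2,0])
t=np.array([520.7,-69.7]); off=(o-q[:2])@M[:2,2]; y=np.radians(-2.15); p=t-off*np.array([np.cos(y),np.sin(y)]); print(p)
go([*p,110],y-np.pi/2,0,step=36)
E
```

```text
78.23757366476949 35.52695220481443 off along tool z 6.101433192591923 x -0.030706878767190048
[514.602862   -69.47110002]
[0.0316, 0.0013, -0.0132, 0.0006, 0.0723, 0.0, 0.0],
[0.0325, 0.0013, -0.0109, 0.0006, 0.0723, 0.0, 0.0],
[0.0332, 0.0013, -0.0085, 0.0006, 0.0723, 0.0, 0.0],
[0.0337, 0.0013, -0.0061, 0.0006, 0.0723, 0.0, 0.0],
[0.034, 0.0013, -0.0036, 0.0006, 0.0723, 0.0, 0.0],
[0.0342, 0.0013, -0.0012, 0.0006, 0.0723, 0.0, 0.0],
[0.0342, 0.0012, 0.0013, 0.0006, 0.0723, 0.0, 0.0],
[0.034, 0.0012, 0.0038, 0.0006, 0.0723, 0.0, 0.0],
[0.0337, 0.0013, 0.0062, 0.0006, 0.0723, 0.0, 0.0],
end [np.float64(514.6028619991748), np.float64(-69.47110001626169), 110] q6 now 1.3884785718744972 turn [ 0.    -0.005 -0.651]
```

play_rows([
  [0.032, 0, -0.013, 0, 0.072, 0, 0],
  [0.033, 0, -0.011, 0, 0.072, 0, 0],
  [0.033, 0, -0.009, 0, 0.072, 0, 0],
  [0.034, 0, -0.006, 0, 0.072, 0, 0],
  [0.034, 0, -0.004, 0, 0.072, 0, 0],
  [0.034, 0, -0.001, 0, 0.072, 0, 0],
  [0.034, 0, 0.001, 0, 0.072, 0, 0],
  [0.034, 0, 0.004, 0, 0.072, 0, 0],
  [0.025, 0, 0.006, 0, 0.072, 0, 0],
  [0, 0, 0, 0, 0, 0, 0],
])

```text
clock: 6.1
position: [504.5, -74.6, 105.9]
ee_rot: [-0.496, 0.52, -0.509, 0.473]
contact_force: [-0.0, 0.4, -1.0]
gripper_width: 10.7
```

play_rows([
  [0, 0, 0, 0, 0, 0, 0],
  [0, 0, 0, 0, 0, 0, 0],
])

```text
clock: 6.3
position: [502.6, -74.9, 103.2]
ee_rot: [-0.497, 0.522, -0.508, 0.472]
contact_force: [0.1, 0.5, -0.6]
gripper_width: 10.8
```

```bash
python3 - <<'E'
from h import *
s,q,M=pose(); print(q,s["gripper_width"],s["joint_vel"].round(3),M[:,1])
go([514.6,-69.5,60],np.radians(-92.15),0,step=25)
E
```

```text
[502.58004024 -74.87289895 103.18768129] 10.790258984492572 [ 0.002  0.011 -0.01  -0.005  0.004  0.002] [-0.03979163 -0.01003843 -0.99915757]
[-0.0033, 0.0213, 0.0067, 0.0196, -0.0117, 0.006, 0.0],
[-0.0031, 0.0215, 0.0063, 0.0196, -0.0117, 0.006, 0.0],
end [514.6, -69.5, 60] q6 now 1.3332917458142104 turn [ 0.011 -0.04   0.023]
```

play_rows([
  [-0.002, 0.012, 0.004, 0.013, -0.008, 0.004, 0],
  [-0.002, 0.014, 0.005, 0.013, -0.008, 0.004, 0],
  [-0.002, 0.014, 0.004, 0.013, -0.008, 0.004, 0],
  [0, 0, 0, 0, 0, 0, 0],
  [0, 0, 0, 0, 0, 0, 0],
])

```text
clock: 6.8
position: [514.0, -65.1, 60.8]
ee_rot: [-0.494, 0.507, -0.506, 0.493]
contact_force: [1.3, -0.0, -1.0]
gripper_width: 10.9
```

```bash
python3 - <<'E'
from h import *
s,q,M=pose(); print(q,s["joint_vel"].round(3),M[:,1])
im=get_image("wrist"); np.savez("w7.npz",**im);  cv2.imwrite("pics/w7.png",im["color"][:,:,::-1])
t=get_image("top"); cv2.imwrite("pics/t7.png",cv2.resize(t["color"][100:250,270:400,::-1],None,fx=4,fy=4))
go([514.6,-69.5,19],np.radians(-92.15),0,step=9)
E
```

```text
[513.98638218 -65.06193773  60.78692846] [ 0.015  0.008 -0.016 -0.005  0.001  0.   ] [-1.31468577e-03  3.06808649e-04 -9.99999089e-01]
[0.0009, 0.0084, 0.0001, 0.0001, 0.002, -0.0001, 0.0],
[0.0008, 0.0084, 0.0001, 0.0001, 0.002, -0.0001, 0.0],
[0.0008, 0.0084, 0.0001, 0.0001, 0.002, -0.0001, 0.0],
[0.0008, 0.0084, 0.0001, 0.0001, 0.002, -0.0001, 0.0],
[0.0008, 0.0084, 0.0001, 0.0001, 0.002, -0.0001, 0.0],
end [514.6, -69.5, 19] q6 now 1.3574861509144533 turn [-0.001 -0.001 -0.01 ]
```

View pics/w7.png

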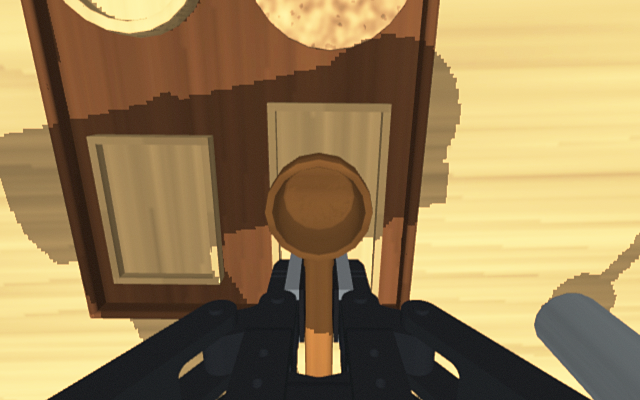

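The scoop is above the long pocket, whose far rim runs from (267,104) to (390,104). I use that to check the pocket's centre.

```bash
python3 - <<'E'
from h import *
im=dict(np.load("w7.npz")); p=ray(im,[(267,104),(390,104)],18); print(p); 
u=p[0]-p[1]; print(np.linalg.norm(u)); m=p.mean(0); n=np.array([u[1],-u[0]])/np.linalg.norm(u); print("centre",m-62*n, np.degrees(np.arctan2(n[1],n[0])))
E
```

```text
[[ 583.8561863   -40.75157153]
 [ 582.14228486 -103.88739613]]
63.15908332192076
centre [521.02206746 -70.63703558] -1.554984175485691
```

play_rows([
  [0.001, 0.008, 0, 0, 0.002, 0, 0],
  [0.001, 0.008, 0, 0, 0.002, 0, 0],
  [0.001, 0.008, 0, 0, 0.002, 0, 0],
  [0.001, 0.007, 0, 0, 0.002, 0, 0],
  [0.001, 0.005, 0, 0, 0, 0, 0],
  [0, 0, 0, 0, 0, 0, 0],
  [0, 0, 0, 0, 0, 0, 0],
])

```text
clock: 7.6
position: [514.4, -70.7, 22.9]
ee_rot: [0.49, -0.509, 0.509, -0.491]
contact_force: [-0.0, -0.0, 0.3]
gripper_width: 10.6
```

```bash
python3 - <<'E'
from h import *
s,q,M=pose(); print(q,s["joint_vel"].round(3),M[:,1],s["contact_force"])
go([514.8,-70.2,18.8],np.radians(-92.15),0,step=5)
E
```

```text
[514.44728224 -70.72216711  22.89359879] [-0.004  0.011 -0.004 -0.     0.002  0.   ] [ 9.56508593e-04  7.32509362e-04 -9.99999274e-01] [-0.04062756 -0.00521785  0.32825314]
[-0.0005, 0.0041, 0.0003, -0.0009, 0.0014, -0.0008, 0.0],
end [514.8, -70.2, 18.8] q6 now 1.3595676725299655 turn [-0.001  0.001 -0.001]
```

play_rows([
  [0, 0.004, 0, 0, 0, 0, 0],
  [0, 0, 0, 0, 0, 0, 0],
  [0, 0, 0, 0, 0, 0, 0.022],
  [0, 0, 0, 0, 0, 0, 0.022],
  [0, 0, 0, 0, 0, 0, 0.022],
])

```text
clock: 8.1
position: [515.4, -70.6, 19.5]
ee_rot: [0.49, -0.508, 0.509, -0.492]
contact_force: [-0.1, 0.2, 0.4]
gripper_width: 22.1
```

play_rows([
  [0, -0.01, 0, 0, 0, 0, 0.022],
  [0, -0.03, 0, 0, 0, 0, 0.022],
  [0, -0.04, 0, 0, 0, 0, 0.022],
  [0, -0.04, 0, 0, 0, 0, 0.06],
  [0, -0.04, 0, 0, 0, 0, 0.06],
  [0, -0.03, 0, 0, 0, 0, 0.06],
  [0, 0, 0, 0, 0, 0, 0.06],
])

```text
clock: 8.8
position: [514.6, -71.2, 222.1]
ee_rot: [0.49, -0.507, 0.51, -0.493]
contact_force: [0.0, -0.4, -0.3]
gripper_width: 60.2
```

```bash
python3 - <<'E'
from h import *
s,q,M=pose(); print(s["clock"],q,s["gripper_width"])
im=get_image("wrist"); np.savez("w8.npz",**im);  cv2.imwrite("pics/w8.png",im["color"][:,:,::-1])
A,B,W=meas(im); a=ray(im,A,40)[0]; b=ray(im,B,40)[0]; d=a-b;L=np.linalg.norm(d);d/=L; print(A,B,L,"origin",(a-30*d+b+50*d)/2)
# tumbler & grinder legs: grinder first look
go([437,-231,260],None,.075)
E
```

```text
8.8 [514.58464639 -71.24833032 222.08998941] 60.2495133740793
(np.float64(305.0), np.float64(155.5)) (np.float64(295.629290617849), np.int32(228)) 73.83111839394718 origin [507.34754878 -54.81378936]
[0.0325, -0.008, -0.0141, -0.0005, -0.0, -0.0, 0.075],
[0.0325, -0.008, -0.0141, -0.0005, -0.0, -0.0, 0.075],
[0.0325, -0.008, -0.0141, -0.0005, -0.0, -0.0, 0.075],
[0.0325, -0.008, -0.0141, -0.0005, -0.0, -0.0, 0.075],
[0.0325, -0.008, -0.0141, -0.0005, -0.0, -0.0, 0.075],
end [437, -231, 260] q6 now 1.3591518772416171 turn [-0.     0.003  0.   ]
```

View pics/w8.png

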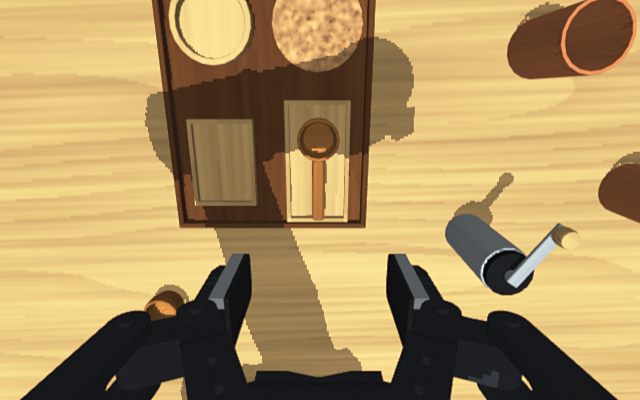

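The scoop lies in the long pocket, cup (318,140), handle end (318,219). The grinder is also visible, with cap (507,270) and knob (567,237), and so is the tumbler rim at (598,35).

```bash
python3 - <<'E'
from h import *
im=dict(np.load("w8.npz"))
a=ray(im,(318.5,139.5),40)[0]; b=ray(im,(318,219.5),40)[0]; d=a-b;L=np.linalg.norm(d);d/=L; print("scoop",L,(a-30*d+b+50*d)/2)
p=ray(im,[(284,100),(351,100),(288.5,223),(346.5,223)],18); print("pocket",p.round(1).tolist(),p.mean(0))
k=ray(im,(568,237),121)[0]; g=ray(im,(509,270.5),100)[0]; print("grinder",g,k,np.linalg.norm(k-g),np.degrees(np.arctan2(*(k-g)[::-1])))
print("tumbler",ray(im,(598,36),80))
E
```

```text
scoop 78.99492750324842 [518.86369364 -71.47038363]
pocket [[584.3, -40.9], [582.0, -105.1], [458.4, -37.5], [456.3, -99.3]] [520.27153785 -70.68614211]
grinder [ 439.70780024 -230.78770789] [ 478.44621818 -259.53768988] 48.24133589810125 -36.58121022109907
tumbler [[ 622.81058501 -284.6957268 ]]
```

```bash
python3 - <<'E'
from h import *
go([439.7,-230.8,200],np.radians(53.4),.075,step=25)
E
```

```text
[0.0203, 0.0025, -0.0085, -0.0003, 0.0754, -0.0001, 0.075],
[0.0209, 0.0025, -0.007, -0.0003, 0.0754, -0.0001, 0.075],
[0.0213, 0.0025, -0.0054, -0.0003, 0.0754, -0.0001, 0.075],
[0.0217, 0.0025, -0.0037, -0.0003, 0.0754, -0.0001, 0.075],
[0.0219, 0.0025, -0.0021, -0.0003, 0.0754, -0.0001, 0.075],
[0.022, 0.0025, -0.0004, -0.0003, 0.0754, -0.0001, 0.075],
[0.0219, 0.0025, 0.0012, -0.0003, 0.0754, -0.0001, 0.075],
[0.0218, 0.0025, 0.0029, -0.0003, 0.0754, -0.0001, 0.075],
end [439.7, -230.8, 200] q6 now 1.3591518772416171 turn [ 0.001  0.003 -0.603]
```

play_rows([
  [0.02, 0.002, -0.009, 0, 0.075, 0, 0.075],
  [0.021, 0.002, -0.007, 0, 0.075, 0, 0.075],
  [0.021, 0.002, -0.005, 0, 0.075, 0, 0.075],
  [0.022, 0.002, -0.004, 0, 0.075, 0, 0.075],
  [0.022, 0.002, -0.002, 0, 0.075, 0, 0.075],
  [0.022, 0.002, 0, 0, 0.075, 0, 0.075],
  [0.022, 0.002, 0.001, 0, 0.075, 0, 0.075],
  [0.018, 0.002, 0.003, 0, 0.06, 0, 0.075],
  [0, 0, 0, 0, 0, 0, 0.075],
  [0, 0, 0, 0, 0, 0, 0.075],
])

```text
clock: 9.85
position: [429.6, -230.5, 195.7]
ee_rot: [-0.32, 0.637, -0.628, 0.312]
contact_force: [-0.3, 1.2, -0.5]
gripper_width: 75.0
```

play_rows([
  [0, 0, 0, 0, 0, 0, 0.075],
])

```text
clock: 9.95
position: [429.4, -230.1, 195.3]
ee_rot: [-0.32, 0.637, -0.628, 0.312]
contact_force: [0.7, -0.5, 0.2]
gripper_width: 74.8
```

```bash
python3 - <<'E'
from h import *
s,q,M=pose(); print(s["clock"],q,s["gripper_width"],s["joint_vel"].round(3))
im=get_image("wrist"); np.savez("w9.npz",**im);  cv2.imwrite("pics/w9.png",im["color"][:,:,::-1])
go([439.7,-230.8,160],np.radians(53.4),.075,step=15)
E
```

```text
9.95 [ 429.4215893  -230.08129593  195.28788563] 74.82383568502414 [ 0.007  0.001 -0.005 -0.001  0.    -0.   ]
[-0.0019, 0.0117, 0.0031, 0.0054, -0.0015, 0.0014, 0.075],
[-0.0018, 0.0117, 0.003, 0.0054, -0.0015, 0.0014, 0.075],
[-0.0018, 0.0118, 0.0029, 0.0054, -0.0015, 0.0014, 0.075],
end [439.7, -230.8, 160] q6 now 1.0894807464536744 turn [-0.006 -0.015  0.004]
```

View pics/w9.png

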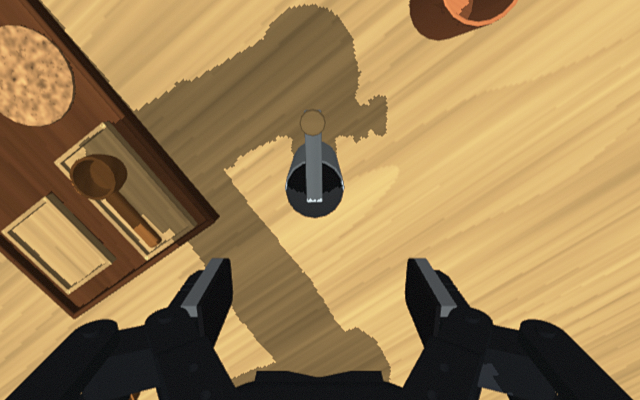

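Grinder seen centrally: cap (315,189), knob (312,122). The crank points along the tool's z axis, as planned.

```bash
python3 - <<'E'
from h import *
im=dict(np.load("w9.npz")); hsv=cv2.cvtColor(im["color"],cv2.COLOR_RGB2HSV)
g=ray(im,(315,189),100)[0]; k=ray(im,(312.3,122.5),122)[0]; e=ray(im,(314.5,202),109)[0]; print(g,k,e,np.linalg.norm(k-g),np.linalg.norm(k-e))
d=(k-e)/np.linalg.norm(k-e); y=np.arctan2(d[1],d[0]); c=(k-50*d+e+5*d)/2; print(np.degrees(y),"c via crank",c); c=(c+g)/2
go([*c,150],y+np.pi/2,.075,step=15)
E
```

```text
[ 436.69478504 -233.85129599] [ 476.28170725 -261.85029108] [ 431.54075146 -229.57879101] 48.487814313998484 55.16523218735435
-35.8027841461411 c via crank [ 435.662933   -232.55210661]
[-0.0004, 0.0113, 0.002, 0.004, -0.0046, 0.001, 0.075],
[-0.0004, 0.0113, 0.002, 0.004, -0.0046, 0.001, 0.075],
[-0.0004, 0.0113, 0.0019, 0.004, -0.0046, 0.001, 0.075],
[-0.0003, 0.0113, 0.0019, 0.004, -0.0046, 0.001, 0.075],
end [np.float64(436.1788590194711), np.float64(-233.20170129980693), 150] q6 now 1.0894807464536744 turn [-0.006 -0.016  0.018]
```

play_rows([
  [0, 0.011, 0.002, 0.004, -0.005, 0.001, 0.075],
  [0, 0.011, 0.002, 0.004, -0.005, 0.001, 0.075],
  [0, 0.011, 0.002, 0.004, -0.005, 0.001, 0.075],
  [0, 0.011, 0.002, 0.004, -0.005, 0.001, 0.075],
  [0, 0, 0, 0, 0, 0, 0.075],
  [0, 0, 0, 0, 0, 0, 0.075],
])

```text
clock: 10.6
position: [438.8, -231.1, 151.0]
ee_rot: [0.325, -0.627, 0.628, -0.327]
contact_force: [-1.0, 1.1, 0.3]
gripper_width: 75.2
```

```bash
python3 - <<'E'
from h import *
s,q,M=pose(); print(s["clock"],q,s["joint_vel"].round(3))
go([436.2,-233.2,66],np.radians(54.2),.075,step=12)
E
```

```text
10.6 [ 438.77523424 -231.08591022  150.96119678] [ 0.012  0.006 -0.006 -0.004 -0.001  0.001]
[0.0004, 0.0106, -0.0001, -0.0004, 0.0015, -0.0002, 0.075],
[0.0004, 0.0106, -0.0001, -0.0004, 0.0015, -0.0002, 0.075],
[0.0004, 0.0106, -0.0001, -0.0004, 0.0015, -0.0002, 0.075],
[0.0004, 0.0106, -0.0001, -0.0004, 0.0015, -0.0002, 0.075],
[0.0004, 0.0106, -0.0001, -0.0004, 0.0015, -0.0002, 0.075],
[0.0004, 0.0106, -0.0001, -0.0004, 0.0015, -0.0002, 0.075],
[0.0004, 0.0106, -0.0001, -0.0004, 0.0015, -0.0002, 0.075],
[0.0004, 0.0106, -0.0001, -0.0004, 0.0015, -0.0002, 0.075],
end [436.2, -233.2, 66] q6 now 1.1142084361141784 turn [ 0.001  0.003 -0.012]
```

play_rows([
  [0.0005, 0.0105, 0, 0, 0.0015, 0, 0.075],
  [0.0005, 0.0105, 0, 0, 0.0015, 0, 0.075],
  [0.0005, 0.0105, 0, 0, 0.0015, 0, 0.075],
  [0.0005, 0.0105, 0, 0, 0.0015, 0, 0.075],
  [0.0005, 0.0105, 0, 0, 0.0015, 0, 0.075],
  [0.0005, 0.0105, 0, 0, 0.0015, 0, 0.075],
  [0, 0.0105, 0, 0, 0.0015, 0, 0.075],
  [0, 0.008, 0, 0, 0.0015, 0, 0.075],
  [0, 0, 0, 0, 0, 0, 0.075],
  [0, 0, 0, 0, 0, 0, 0.075],
])

```text
clock: 11.6
position: [437.7, -233.5, 62.6]
ee_rot: [0.321, -0.629, 0.63, -0.323]
contact_force: [-0.5, -0.6, -0.0]
gripper_width: 74.9
```

```bash
python3 - <<'E'
from h import *
s,q,M=pose(); print(s["clock"],q,s["joint_vel"].round(3),s["contact_force"])
go([436.2,-233.2,63],np.radians(54.2),.075,step=12)
E
```

```text
11.6 [ 437.67047136 -233.51619756   62.55773005] [ 0.002  0.013 -0.003 -0.002  0.004 -0.   ] [-0.45178381 -0.64745574 -0.00649691]
[0.0006, -0.0004, -0.0014, -0.003, -0.0002, -0.0011, 0.075],
end [436.2, -233.2, 63] q6 now 1.1071616014659482 turn [0.001 0.003 0.   ]
```

Well placed; close and lift.

play_rows([
  [0.0005, 0, -0.001, 0, 0, 0, 0.03],
  [0, 0, 0, 0, 0, 0, 0.03],
  [0, 0, 0, 0, 0, 0, 0.03],
  [0, 0, 0, 0, 0, 0, 0.03],
  [0, 0, 0, 0, 0, 0, 0.03],
  [0, 0, 0, 0, 0, 0, 0.03],
  [0, 0, 0, 0, 0, 0, 0.03],
])

```text
clock: 12.3
position: [437.2, -233.3, 63.7]
ee_rot: [0.32, -0.628, 0.631, -0.324]
contact_force: [0.1, 1.0, -0.9]
gripper_width: 42.7
```

play_rows([
  [0, -0.01, 0, 0, 0, 0, 0.03],
  [0, -0.02, 0, 0, 0, 0, 0.03],
  [0, -0.025, 0, 0, 0, 0, 0.03],
  [0, -0.02, 0, 0, 0, 0, 0.03],
  [0, -0.015, 0, 0, 0, 0, 0.03],
  [0, 0, 0, 0, 0, 0, 0.03],
  [0, 0, 0, 0, 0, 0, 0.03],
])

```text
clock: 13.0
position: [434.0, -232.6, 158.0]
ee_rot: [-0.321, 0.63, -0.63, 0.322]
contact_force: [-0.5, 0.5, -2.6]
gripper_width: 42.7
```

```bash
python3 - <<'E'
from h import *
s,q,M=pose(); print(s["clock"],q,s["joint_vel"].round(3),s["contact_force"])
go([654.2,21.3,160],np.radians(88),.03,step=30)
E
```

```text
13.0 [ 434.03370642 -232.55791938  157.99071952] [-0.001 -0.017  0.013  0.005 -0.007  0.   ] [-0.45065028  0.52628734 -2.56355608]
[-0.0279, -0.0001, 0.0025, -0.0001, -0.0493, -0.0001, 0.03],
[-0.0277, -0.0001, 0.0038, -0.0001, -0.0493, -0.0001, 0.03],
[-0.0275, -0.0001, 0.0052, -0.0001, -0.0493, -0.0001, 0.03],
[-0.0272, -0.0001, 0.0065, -0.0001, -0.0493, -0.0001, 0.03],
[-0.0269, -0.0001, 0.0079, -0.0001, -0.0493, -0.0001, 0.03],
[-0.0265, -0.0001, 0.0092, -0.0001, -0.0493, -0.0001, 0.03],
[-0.026, -0.0001, 0.0105, -0.0001, -0.0493, -0.0001, 0.03],
[-0.0254, -0.0002, 0.0118, -0.0001, -0.0493, -0.0001, 0.03],
[-0.0248, -0.0002, 0.013, -0.0001, -0.0493, -0.0001, 0.03],
[-0.0241, -0.0002, 0.0142, -0.0001, -0.0493, -0.0001, 0.03],
[-0.0234, -0.0002, 0.0154, -0.0001, -0.0493, -0.0001, 0.03],
[-0.0226, -0.0002, 0.0165, -0.0001, -0.0493, -0.0001, 0.03],
end [654.2, 21.3, 160] q6 now 1.107035085938378 turn [-0.001  0.001  0.592]
```

play_rows([
  [-0.028, 0, 0.002, 0, -0.049, 0, 0.03],
  [-0.028, 0, 0.004, 0, -0.049, 0, 0.03],
  [-0.027, 0, 0.005, 0, -0.049, 0, 0.03],
  [-0.027, 0, 0.006, 0, -0.049, 0, 0.03],
  [-0.027, 0, 0.008, 0, -0.049, 0, 0.03],
  [-0.026, 0, 0.009, 0, -0.049, 0, 0.03],
  [-0.026, 0, 0.01, 0, -0.049, 0, 0.03],
  [-0.025, 0, 0.012, 0, -0.049, 0, 0.03],
  [-0.025, 0, 0.013, 0, -0.049, 0, 0.03],
  [-0.024, 0, 0.014, 0, -0.049, 0, 0.03],
])

```text
clock: 14.0
position: [610.6, -14.4, 143.2]
ee_rot: [-0.474, 0.537, -0.524, 0.461]
contact_force: [-0.2, -0.2, -2.7]
gripper_width: 42.3
```

play_rows([
  [-0.016, 0, 0.012, 0, -0.049, 0, 0.03],
  [-0.008, 0, 0.006, 0, -0.03, 0, 0.03],
  [0, 0, 0, 0, 0, 0, 0.03],
  [0, 0, 0, 0, 0, 0, 0.03],
  [0, 0, 0, 0, 0, 0, 0.03],
])

```text
clock: 14.5
position: [629.4, 9.8, 135.6]
ee_rot: [-0.499, 0.52, -0.501, 0.48]
contact_force: [-0.1, -0.1, -3.1]
gripper_width: 42.3
```

```bash
python3 - <<'E'
from h import *
s,q,M=pose(); print(s["clock"],q,s["joint_vel"].round(3),s["contact_force"],s["gripper_width"],M[:,1])
im=get_image("wrist"); np.savez("w10.npz",**im);  cv2.imwrite("pics/w10.png",im["color"][:,:,::-1])
go([654.2,21.3,110],np.radians(88),.03,step=15)
E
```

```text
14.5 [629.40655583   9.77973182 135.59608043] [-0.009 -0.002 -0.013 -0.    -0.002 -0.001] [-0.14093392 -0.12080206 -3.09876542] 42.2655816006383 [-3.83902713e-02  4.69196653e-05 -9.99262821e-01]
[-0.0042, 0.0082, 0.0085, 0.0128, -0.0023, 0.0005, 0.03],
[-0.0042, 0.0083, 0.0084, 0.0128, -0.0023, 0.0005, 0.03],
[-0.0042, 0.0084, 0.0083, 0.0128, -0.0023, 0.0005, 0.03],
end [654.2, 21.3, 110] q6 now 1.2679360891695262 turn [ 0.    -0.039  0.007]
```

play_rows([
  [-0.004, 0.006, 0.008, 0.013, -0.002, 0, 0.03],
  [-0.004, 0.007, 0.008, 0.013, -0.002, 0, 0.03],
  [-0.004, 0.007, 0.008, 0.013, -0.002, 0, 0.03],
  [0, 0, 0, 0, 0, 0, 0.03],
  [0, 0, 0, 0, 0, 0, 0.03],
])

```text
clock: 15.05
position: [654.5, 19.9, 113.6]
ee_rot: [0.49, -0.508, 0.511, -0.491]
contact_force: [0.3, 0.3, -2.7]
gripper_width: 42.2
```

```bash
python3 - <<'E'
from h import *
s,q,M=pose(); print(s["clock"],q,s["joint_vel"].round(3),s["contact_force"],M[:,1])
im=get_image("wrist"); np.savez("w10.npz",**im);  cv2.imwrite("pics/w10.png",im["color"][:,:,::-1])
go([655,21.4,76.5],np.radians(88),.03,step=8)
E
```

```text
15.05 [654.48619361  19.87865198 113.5808683 ] [ 0.005  0.017 -0.005 -0.001  0.013 -0.003] [ 0.28241372  0.28597425 -2.71410339] [ 0.00390152 -0.00158105 -0.99999114]
[-0.0003, 0.0074, 0.0001, -0.0007, -0.0007, 0.0003, 0.03],
[-0.0003, 0.0074, 0.0001, -0.0007, -0.0007, 0.0003, 0.03],
[-0.0003, 0.0074, 0.0001, -0.0007, -0.0007, 0.0003, 0.03],
[-0.0003, 0.0074, 0.0001, -0.0007, -0.0007, 0.0003, 0.03],
[-0.0003, 0.0074, 0.0001, -0.0007, -0.0007, 0.0003, 0.03],
end [655, 21.4, 76.5] q6 now 1.252818638479135 turn [0.001 0.004 0.003]
```

play_rows([
  [0, 0.0075, 0, 0, 0, 0, 0.03],
  [0, 0.0075, 0, 0, 0, 0, 0.03],
  [0, 0.0075, 0, 0, 0, 0, 0.03],
  [0, 0.007, 0, 0, 0, 0, 0.03],
  [0, 0.003, 0, 0, 0, 0, 0.03],
  [0, 0, 0, 0, 0, 0, 0.03],
  [0, 0, 0, 0, 0, 0, 0.03],
])

```text
clock: 15.8
position: [654.0, 19.6, 77.7]
ee_rot: [0.49, -0.508, 0.511, -0.491]
contact_force: [-0.1, -0.2, -2.5]
gripper_width: 42.1
```

```bash
python3 - <<'E'
from h import *
s,q,M=pose(); print(s["clock"],q,s["joint_vel"].round(3),s["contact_force"],M[:,1])
go([655,21.4,75.7],np.radians(88),.03,step=8)
E
```

```text
15.8 [653.96454625  19.56887607  77.72908644] [-0.001  0.003 -0.001  0.002  0.001  0.002] [-0.14099276 -0.23034946 -2.52591568] [ 0.00253062 -0.00172891 -0.9999953 ]
[-0.0019, 0.002, 0.001, -0.0026, -0.0035, 0.0016, 0.03],
end [655, 21.4, 75.7] q6 now 1.2527094195379975 turn [0.002 0.003 0.004]
```

play_rows([
  [-0.002, 0.002, 0.001, 0, 0, 0, 0.03],
  [0, 0.001, 0, 0, 0, 0, 0.03],
  [0, 0, 0, 0, 0, 0, 0.03],
])

```text
clock: 16.1
position: [656.0, 22.0, 75.9]
ee_rot: [0.489, -0.508, 0.511, -0.491]
contact_force: [-0.3, 0.3, -2.1]
gripper_width: 42.3
```

play_rows([
  [0, 0, 0, 0, 0, 0, 0.064],
  [0, 0, 0, 0, 0, 0, 0.064],
  [0, 0, 0, 0, 0, 0, 0.064],
  [0, 0, 0, 0, 0, 0, 0.064],
])

```text
clock: 16.5
position: [658.0, 22.1, 78.4]
ee_rot: [0.488, -0.506, 0.512, -0.493]
contact_force: [1.4, -0.3, 0.2]
gripper_width: 63.6
```

play_rows([
  [0, -0.01, 0, 0, 0, 0, 0.064],
  [0, -0.02, 0, 0, 0, 0, 0.064],
  [0, -0.03, 0, 0, 0, 0, 0.064],
  [0, -0.035, 0, 0, 0, 0, 0.075],
  [0, -0.035, 0, 0, 0, 0, 0.075],
  [0, -0.03, 0, 0, 0, 0, 0.075],
  [0, 0, 0, 0, 0, 0, 0.075],
  [0, 0, 0, 0, 0, 0, 0.075],
])

```text
clock: 17.3
position: [656.5, 21.6, 250.5]
ee_rot: [0.487, -0.505, 0.513, -0.494]
contact_force: [0.1, -0.2, -0.2]
gripper_width: 74.9
```

```bash
python3 - <<'E'
from h import *
s,q,M=pose(); print(s["clock"],q,s["joint_vel"].round(3),s["contact_force"],M[:,1])
go([622.5,-284,215],np.radians(88),.075,step=30)
E
```

```text
17.3 [656.45153413  21.56180447 250.4964649 ] [-0.001 -0.032  0.044  0.02  -0.012 -0.001] [ 0.13632341 -0.16340413 -0.22859794] [ 0.0145887  -0.00159445 -0.99989231]
[0.0279, 0.0032, -0.0021, -0.0013, -0.0002, 0.0001, 0.075],
[0.0279, 0.0032, -0.0021, -0.0013, -0.0002, 0.0001, 0.075],
[0.0279, 0.0032, -0.0021, -0.0013, -0.0002, 0.0001, 0.075],
[0.0279, 0.0032, -0.0021, -0.0013, -0.0002, 0.0001, 0.075],
[0.0279, 0.0032, -0.0021, -0.0013, -0.0002, 0.0001, 0.075],
[0.0279, 0.0032, -0.0021, -0.0013, -0.0002, 0.0001, 0.075],
[0.0279, 0.0032, -0.0021, -0.0013, -0.0002, 0.0001, 0.075],
[0.0279, 0.0032, -0.0021, -0.0013, -0.0002, 0.0001, 0.075],
[0.0279, 0.0032, -0.0021, -0.0013, -0.0002, 0.0001, 0.075],
[0.0279, 0.0032, -0.0021, -0.0013, -0.0002, 0.0001, 0.075],
[0.0279, 0.0032, -0.0021, -0.0013, -0.0002, 0.0001, 0.075],
end [622.5, -284, 215] q6 now 1.250657671395694 turn [0.002 0.015 0.002]
```

play_rows([
  [0.028, 0.003, -0.002, -0.001, 0, 0, 0.08],
  [0.028, 0.003, -0.002, -0.001, 0, 0, 0.08],
  [0.028, 0.003, -0.002, -0.001, 0, 0, 0.08],
  [0.028, 0.003, -0.002, -0.001, 0, 0, 0.08],
  [0.028, 0.003, -0.002, -0.001, 0, 0, 0.08],
  [0.028, 0.003, -0.002, -0.001, 0, 0, 0.08],
  [0.028, 0.003, -0.002, -0.001, 0, 0, 0.08],
  [0.028, 0.003, -0.002, -0.001, 0, 0, 0.08],
  [0.028, 0.003, -0.002, -0.001, 0, 0, 0.08],
  [0.028, 0.003, -0.002, -0.001, 0, 0, 0.08],
])

```text
clock: 18.3
position: [621.6, -263.4, 210.9]
ee_rot: [-0.495, 0.511, -0.504, 0.49]
contact_force: [0.8, -0.0, -0.5]
gripper_width: 80.3
```

play_rows([
  [0.015, 0.003, -0.002, -0.001, 0, 0, 0.08],
  [0, 0, 0, 0, 0, 0, 0.08],
  [0, 0, 0, 0, 0, 0, 0.08],
  [0, 0, 0, 0, 0, 0, 0.08],
])

```text
clock: 18.7
position: [616.7, -280.5, 203.8]
ee_rot: [-0.496, 0.514, -0.503, 0.487]
contact_force: [-0.7, 0.1, 0.9]
gripper_width: 79.8
```

```bash
python3 - <<'E'
from h import *
s,q,M=pose(); print(s["clock"],q,s["joint_vel"].round(3),M[:,1])
im=get_image("wrist"); np.savez("w11.npz",**im); t=get_image("top"); np.savez("t11.npz",**t)
a=cv2.resize(t["color"][105:245,265:395,::-1],None,fx=2.85,fy=2.857)
cv2.imwrite("pics/w11.png",np.hstack([im["color"][:,130:530,::-1],a[:400]]))
E
```

```text
18.7 [ 616.67545839 -280.48148139  203.7663939 ] [ 0.012 -0.001 -0.004 -0.001  0.002 -0.003] [-0.01954873  0.00327948 -0.99980353]
```

View pics/w11.png

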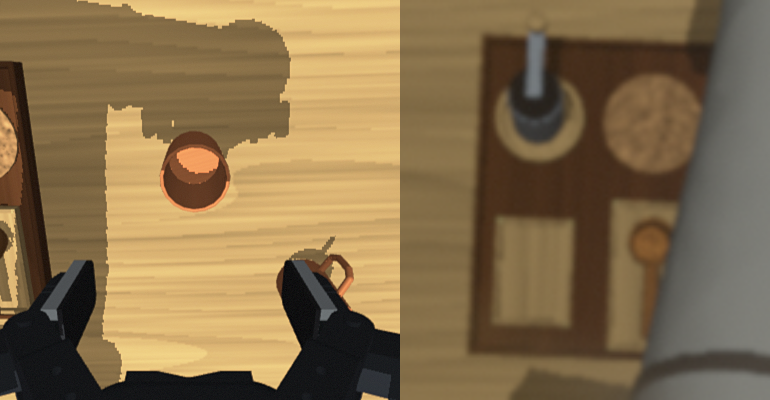

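The wrist view shows the tumbler rim at (325,178) in full-picture pixels, no handle, with the mug well away at (450,270). The top view shows the grinder standing inside the ring.

```bash
python3 - <<'E'
from h import *
im=dict(np.load("w11.npz")); p=ray(im,[(325,178.5),(290,178),(359.5,178),(325,145),(325,212)],80); print(p.round(1).tolist())
go([*p[0],100],np.radians(88),.08,step=18); go([*p[0],37],np.radians(88),.08,step=12,p0=[*p[0],100],yaw0=np.radians(-92))
E
```

```text
[[624.0, -285.8], [625.4, -258.3], [623.5, -312.9], [650.4, -286.5], [595.9, -285.0]]
[0.0009, 0.0173, 0.0015, 0.0032, 0.0003, -0.0004, 0.08],
[0.0009, 0.0173, 0.0015, 0.0032, 0.0003, -0.0004, 0.08],
[0.0009, 0.0173, 0.0014, 0.0032, 0.0003, -0.0004, 0.08],
[0.0009, 0.0173, 0.0014, 0.0032, 0.0003, -0.0004, 0.08],
[0.0009, 0.0173, 0.0013, 0.0032, 0.0003, -0.0004, 0.08],
[0.0009, 0.0173, 0.0013, 0.0032, 0.0003, -0.0004, 0.08],
end [np.float64(624.018741013221), np.float64(-285.7932921324395), 100] q6 now 1.7252817396177698 turn [-0.003 -0.019 -0.002]
[0.0, 0.0105, 0.0, 0.0, -0.0, 0.0, 0.08],
[0.0, 0.0105, 0.0, 0.0, -0.0, 0.0, 0.08],
[0.0, 0.0105, 0.0, 0.0, -0.0, 0.0, 0.08],
[0.0, 0.0105, 0.0, 0.0, -0.0, 0.0, 0.08],
[0.0, 0.0105, 0.0, 0.0, -0.0, 0.0, 0.08],
[0.0, 0.0105, 0.0, 0.0, -0.0, 0.0, 0.08],
end [np.float64(624.018741013221), np.float64(-285.7932921324395), 37] q6 now 1.7252817396177698 turn [0. 0. 0.]
```

play_rows([
  [0.001, 0.017, 0.0015, 0.003, 0, 0, 0.083],
  [0.001, 0.017, 0.0015, 0.003, 0, 0, 0.083],
  [0.001, 0.017, 0.0015, 0.003, 0, 0, 0.083],
  [0.001, 0.017, 0.0015, 0.003, 0, 0, 0.083],
  [0.001, 0.015, 0.0015, 0.003, 0, 0, 0.083],
  [0, 0.01, 0.001, 0.003, 0, 0, 0.083],
  [0, 0, 0, 0, 0, 0, 0.083],
  [0, 0, 0, 0, 0, 0, 0.083],
])

```text
clock: 19.6
position: [629.3, -278.6, 113.0]
ee_rot: [0.492, -0.503, 0.508, -0.497]
contact_force: [-0.6, -0.1, 0.2]
gripper_width: 83.2
```

```bash
python3 - <<'E'
from h import *
s,q,M=pose(); print(s["clock"],q,s["joint_vel"].round(3),M[:,1])
go([623.6,-285.7,38],np.radians(88),.083,step=11)
E
```

```text
19.6 [ 629.31621299 -278.59834604  112.99663677] [ 0.007  0.002 -0.005 -0.005 -0.    -0.   ] [ 8.71192167e-03  1.55462016e-04 -9.99962038e-01]
[0.001, 0.0107, -0.0009, -0.0012, 0.0018, -0.0001, 0.083],
[0.001, 0.0107, -0.0009, -0.0012, 0.0018, -0.0001, 0.083],
[0.001, 0.0107, -0.0009, -0.0012, 0.0018, -0.0001, 0.083],
[0.001, 0.0107, -0.0008, -0.0012, 0.0018, -0.0001, 0.083],
[0.001, 0.0107, -0.0008, -0.0012, 0.0018, -0.0001, 0.083],
[0.001, 0.0107, -0.0008, -0.0012, 0.0018, -0.0001, 0.083],
[0.001, 0.0107, -0.0008, -0.0012, 0.0018, -0.0001, 0.083],
end [623.6, -285.7, 38] q6 now 1.7325218138573637 turn [-0.     0.009 -0.012]
```

play_rows([
  [0.004, 0.002, -0.003, -0.002, 0.003, 0, 0.083],
  [0.003, 0.004, -0.003, -0.002, 0.003, 0, 0.083],
  [0, 0.01, 0, -0.002, 0.003, 0, 0.083],
  [0, 0.011, 0, 0, 0.001, 0, 0.083],
  [0, 0.011, 0, 0, 0.001, 0, 0.083],
  [0, 0.011, 0, 0, 0, 0, 0.083],
  [0, 0.011, 0, 0, 0, 0, 0.083],
  [0, 0.008, 0, 0, 0, 0, 0.083],
  [0, 0, 0, 0, 0, 0, 0.083],
  [0, 0, 0, 0, 0, 0, 0.083],
])

```text
clock: 20.6
position: [623.4, -286.2, 40.0]
ee_rot: [0.49, -0.508, 0.509, -0.492]
contact_force: [-0.3, 1.0, 0.2]
gripper_width: 82.8
```

```bash
python3 - <<'E'
from h import *
s,q,M=pose(); print(s["clock"],q,s["joint_vel"].round(3),M[:,1],s["contact_force"])
go([623.6,-285.7,36],np.radians(88),.083,step=11)
E
```

```text
20.6 [ 623.43223912 -286.22197906   39.9849433 ] [ 0.     0.013 -0.006 -0.001  0.006 -0.001] [ 3.56073236e-03 -2.59329974e-04 -9.99993627e-01] [-0.28075277  0.98618414  0.18860205]
[-0.0005, 0.004, 0.0001, -0.0036, 0.0004, 0.0001, 0.083],
end [623.6, -285.7, 36] q6 now 1.7321912912091175 turn [ 0.     0.004 -0.   ]
```

play_rows([
  [0, 0.003, 0, 0, 0, 0, 0.045],
  [0, 0, 0, 0, 0, 0, 0.045],
  [0, 0, 0, 0, 0, 0, 0.045],
  [0, 0, 0, 0, 0, 0, 0.045],
  [0, 0, 0, 0, 0, 0, 0.045],
  [0, 0, 0, 0, 0, 0, 0.045],
  [0, 0, 0, 0, 0, 0, 0.045],
])

```text
clock: 21.3
position: [624.0, -286.1, 37.9]
ee_rot: [0.49, -0.507, 0.51, -0.493]
contact_force: [-0.3, -0.4, -1.2]
gripper_width: 55.5
```

play_rows([
  [0, -0.01, 0, 0, 0, 0, 0.045],
  [0, -0.02, 0, 0, 0, 0, 0.045],
  [0, -0.025, 0, 0, 0, 0, 0.045],
  [0, -0.02, 0, 0, 0, 0, 0.045],
  [0, -0.015, 0, 0, 0, 0, 0.045],
  [0, 0, 0, 0, 0, 0, 0.045],
  [0, 0, 0, 0, 0, 0, 0.045],
])

```text
clock: 22.0
position: [623.0, -286.2, 133.9]
ee_rot: [0.49, -0.507, 0.51, -0.493]
contact_force: [-0.5, 0.0, -2.4]
gripper_width: 55.8
```

```bash
python3 - <<'E'
from h import *
s,q,M=pose(); print(s["clock"],q,s["joint_vel"].round(3),M[:,1],s["contact_force"])
im=get_image("wrist"); np.savez("w12.npz",**im)
go([650.6,-74.6,130],np.radians(88),.045,step=25)
E
```

```text
22.0 [ 623.0467822  -286.24822929  133.89175763] [ 0.001 -0.019  0.015  0.007 -0.001 -0.   ] [ 5.67001266e-03 -5.35157830e-04 -9.99983782e-01] [-0.4599848   0.0334131  -2.37550072]
[-0.0236, 0.0004, 0.0022, -0.0007, 0.0, 0.0001, 0.045],
[-0.0236, 0.0004, 0.0022, -0.0007, 0.0, 0.0001, 0.045],
[-0.0236, 0.0004, 0.0022, -0.0007, 0.0, 0.0001, 0.045],
[-0.0236, 0.0004, 0.0022, -0.0007, 0.0, 0.0001, 0.045],
[-0.0236, 0.0004, 0.0022, -0.0007, 0.0, 0.0001, 0.045],
[-0.0236, 0.0004, 0.0022, -0.0007, 0.0, 0.0001, 0.045],
[-0.0236, 0.0004, 0.0022, -0.0007, 0.0, 0.0001, 0.045],
[-0.0236, 0.0004, 0.0022, -0.0007, 0.0, 0.0001, 0.045],
[-0.0236, 0.0004, 0.0022, -0.0007, 0.0, 0.0001, 0.045],
end [650.6, -74.6, 130] q6 now 1.7319764487904643 turn [ 0.001  0.006 -0.   ]
```

play_rows([
  [-0.023, 0, 0.002, 0, 0, 0, 0.045],
  [-0.023, 0, 0.002, 0, 0, 0, 0.045],
  [-0.023, 0, 0.002, 0, 0, 0, 0.045],
  [-0.023, 0, 0.002, 0, 0, 0, 0.045],
  [-0.023, 0, 0.002, 0, 0, 0, 0.045],
  [-0.023, 0, 0.002, 0, 0, 0, 0.045],
  [-0.023, 0, 0.002, 0, 0, 0, 0.045],
  [-0.023, 0, 0.002, 0, 0, 0, 0.045],
  [-0.015, 0, 0.002, 0, 0, 0, 0.045],
  [0, 0, 0, 0, 0, 0, 0.045],
])

```text
clock: 23.05
position: [643.0, -81.3, 121.1]
ee_rot: [-0.494, 0.514, -0.506, 0.486]
contact_force: [1.1, -0.3, -1.8]
gripper_width: 55.5
```

play_rows([
  [0, 0, 0, 0, 0, 0, 0.045],
  [0, 0, 0, 0, 0, 0, 0.045],
])

```text
clock: 23.25
position: [642.4, -81.9, 119.9]
ee_rot: [-0.495, 0.514, -0.505, 0.486]
contact_force: [-0.0, -0.5, -1.8]
gripper_width: 55.3
```

```bash
python3 - <<'E'
from h import *
s,q,M=pose(); print(s["clock"],q,s["joint_vel"].round(3),M[:,1],s["contact_force"])
go([651,-75,90],np.radians(88),.045,step=12)
E
```

```text
23.25 [642.38998046 -81.92182939 119.93188791] [-0.008  0.004 -0.003  0.001 -0.002  0.001] [-1.77855675e-02  2.89101108e-04 -9.99841782e-01] [-0.00982468 -0.4769738  -1.82404501]
[-0.0024, 0.0099, 0.003, 0.0059, -0.0013, 0.0001, 0.045],
[-0.0024, 0.0099, 0.0029, 0.0059, -0.0013, 0.0001, 0.045],
[-0.0024, 0.01, 0.0028, 0.0059, -0.0013, 0.0001, 0.045],
end [651, -75, 90] q6 now 1.4122352886466631 turn [-0.    -0.018  0.004]
```

play_rows([
  [-0.002, 0.009, 0.003, 0.006, -0.001, 0, 0.045],
  [-0.002, 0.01, 0.003, 0.006, -0.001, 0, 0.045],
  [-0.002, 0.01, 0.003, 0.006, -0.001, 0, 0.045],
  [0, 0.01, 0, 0, 0, 0, 0.045],
  [0, 0.008, 0, 0, 0, 0, 0.045],
  [0, 0, 0, 0, 0, 0, 0.045],
  [0, 0, 0, 0, 0, 0, 0.045],
])

```text
clock: 23.95
position: [650.7, -78.9, 66.6]
ee_rot: [-0.491, 0.51, -0.51, 0.489]
contact_force: [-0.3, 0.1, -1.2]
gripper_width: 55.5
```

```bash
python3 - <<'E'
from h import *
s,q,M=pose(); print(s["clock"],q,s["joint_vel"].round(3),M[:,1],s["contact_force"])
go([651,-75,51],np.radians(88),.045,step=8)
E
```

```text
23.95 [650.68741026 -78.88417815  66.60409281] [-0.001  0.013 -0.008 -0.002  0.002  0.   ] [-1.89791338e-03 -8.86013977e-04 -9.99997806e-01] [-0.25003677  0.12292847 -1.15367714]
[-0.0013, 0.0052, 0.0001, 0.0006, -0.0016, 0.0003, 0.045],
[-0.0013, 0.0052, 0.0001, 0.0006, -0.0016, 0.0003, 0.045],
[-0.0013, 0.0052, 0.0001, 0.0006, -0.0016, 0.0003, 0.045],
end [651, -75, 51] q6 now 1.40463968008728 turn [ 0.001 -0.002  0.005]
```

play_rows([
  [-0.002, 0.005, 0, 0, -0.001, 0, 0.045],
  [-0.002, 0.005, 0, 0, -0.001, 0, 0.045],
  [-0.001, 0.004, 0, 0, -0.001, 0, 0.045],
  [0, 0.002, 0, 0, 0, 0, 0.045],
  [0, 0, 0, 0, 0, 0, 0.045],
  [0, 0, 0, 0, 0, 0, 0.045],
])

```text
clock: 24.55
position: [651.7, -73.1, 50.5]
ee_rot: [0.491, -0.509, 0.509, -0.491]
contact_force: [0.9, 0.7, -1.0]
gripper_width: 55.8
```

```bash
python3 - <<'E'
from h import *
s,q,M=pose(); print(s["clock"],q,s["joint_vel"].round(3),M[:,1],s["contact_force"])
go([651,-75,49.9],np.radians(88),.045,step=8)
E
```

```text
24.55 [651.70875653 -73.14991039  50.47797014] [ 0.     0.001  0.     0.    -0.     0.001] [ 5.74333976e-04 -7.90355653e-04 -9.99999523e-01] [ 0.87513821  0.7370381  -0.98442072]
[0.0019, 0.0006, -0.0006, -0.0006, -0.0009, 0.0008, 0.045],
end [651, -75, 49.9] q6 now 1.3994397986536313 turn [0.001 0.001 0.001]
```

play_rows([
  [0, 0.001, 0, 0, 0, 0, 0.045],
  [0, 0, 0, 0, 0, 0, 0.045],
  [0, 0, 0, 0, 0, 0, 0.072],
  [0, 0, 0, 0, 0, 0, 0.072],
  [0, 0, 0, 0, 0, 0, 0.072],
  [0, 0, 0, 0, 0, 0, 0.072],
])

```text
clock: 25.15
position: [653.2, -73.4, 51.4]
ee_rot: [0.49, -0.507, 0.51, -0.492]
contact_force: [-0.6, -0.9, -0.0]
gripper_width: 72.4
```

play_rows([
  [0, -0.01, 0, 0, 0, 0, 0.072],
  [0, -0.02, 0, 0, 0, 0, 0.072],
  [0, -0.03, 0, 0, 0, 0, 0.072],
  [0, -0.035, 0, 0, 0, 0, 0.072],
  [0, -0.035, 0, 0, 0, 0, 0.072],
  [0, -0.035, 0, 0, 0, 0, 0.072],
  [0, -0.02, 0, 0, 0, 0, 0.072],
  [0, 0, 0, 0, 0, 0, 0.072],
])

```text
clock: 25.95
position: [652.2, -73.9, 248.9]
ee_rot: [0.49, -0.506, 0.511, -0.492]
contact_force: [0.7, -1.0, -0.5]
gripper_width: 71.9
```

```bash
python3 - <<'E'
from h import *
s,q,M=pose(); print(s["clock"],q,s["joint_vel"].round(3),M[:,1],s["contact_force"])
# carton top-face in initial top view: brown bright block
t=get_image("top"); np.savez("t13.npz",**t); c=t["color"]; hsv=cv2.cvtColor(c,cv2.COLOR_RGB2HSV)
for y in (140,145,150,157,165,170): print(y,[tuple(int(v) for v in c[y,x]) for x in range(180,217,3)])
go([616,285,240],np.radians(90),.065,step=42)
E
```

```text
25.95 [652.2406289  -73.87731543 248.94732338] [-0.    -0.004 -0.019 -0.016  0.002  0.   ] [ 0.00724699 -0.00236942 -0.99997093] [ 0.73194721 -0.98255412 -0.50124932]
140 [(134, 111, 75), (134, 112, 75), (128, 105, 69), (128, 105, 70), (127, 103, 68), (122, 100, 66), (128, 106, 70), (129, 106, 71), (132, 111, 73), (133, 112, 75), (132, 111, 75), (132, 110, 75), (132, 110, 74)]
145 [(137, 115, 75), (135, 113, 75), (127, 100, 66), (128, 100, 66), (130, 102, 68), (131, 103, 68), (131, 102, 66), (121, 95, 64), (64, 53, 42), (82, 67, 46), (88, 73, 49), (84, 70, 48), (117, 98, 65)]
150 [(132, 109, 73), (132, 108, 72), (132, 103, 69), (130, 102, 67), (130, 101, 67), (131, 102, 68), (132, 104, 69), (108, 83, 54), (62, 53, 44), (58, 49, 39), (54, 43, 31), (82, 68, 47), (127, 107, 72)]
157 [(133, 111, 72), (129, 106, 71), (131, 102, 66), (132, 104, 68), (133, 104, 68), (132, 103, 68), (132, 103, 68), (105, 81, 53), (64, 55, 46), (65, 62, 59), (60, 53, 46), (83, 69, 47), (131, 110, 75)]
165 [(132, 110, 73), (129, 105, 69), (131, 102, 67), (133, 105, 69), (130, 102, 67), (127, 100, 65), (126, 99
[... 196 characters left out ...]
51), (78, 66, 54), (66, 56, 46), (54, 43, 31), (59, 48, 34), (85, 71, 47), (123, 103, 69)]
[-0.0397, 0.0007, -0.0054, -0.0006, -0.004, 0.0002, 0.065],
[-0.0397, 0.0007, -0.0052, -0.0006, -0.004, 0.0002, 0.065],
[-0.0397, 0.0007, -0.0051, -0.0006, -0.004, 0.0002, 0.065],
[-0.0398, 0.0008, -0.0049, -0.0006, -0.004, 0.0002, 0.065],
[-0.0398, 0.0008, -0.0047, -0.0006, -0.004, 0.0002, 0.065],
[-0.0398, 0.0008, -0.0046, -0.0006, -0.004, 0.0002, 0.065],
[-0.0398, 0.0008, -0.0044, -0.0006, -0.004, 0.0002, 0.065],
[-0.0398, 0.0008, -0.0043, -0.0006, -0.004, 0.0002, 0.065],
[-0.0398, 0.0008, -0.0041, -0.0006, -0.004, 0.0002, 0.065],
end [616, 285, 240] q6 now 1.399645375504769 turn [0.002 0.005 0.036]
```

play_rows([
  [-0.03, 0, -0.005, 0, -0.004, 0, 0.07],
  [-0.039, 0, -0.005, 0, -0.004, 0, 0.07],
  [-0.04, 0, -0.005, 0, -0.004, 0, 0.07],
  [-0.04, 0, -0.005, 0, -0.004, 0, 0.07],
  [-0.04, 0, -0.005, 0, -0.004, 0, 0.07],
  [-0.04, 0, -0.005, 0, -0.004, 0, 0.07],
  [-0.04, 0, -0.004, 0, -0.004, 0, 0.07],
  [-0.039, 0, -0.004, 0, -0.004, 0, 0.07],
  [-0.03, 0, -0.004, 0, -0.004, 0, 0.07],
  [-0.01, 0, 0, 0, 0, 0, 0.07],
])

```text
clock: 27.0
position: [608.1, 283.7, 229.5]
ee_rot: [0.507, -0.504, 0.499, -0.49]
contact_force: [-0.3, -0.5, 0.4]
gripper_width: 70.0
```

play_rows([
  [0, 0, 0, 0, 0, 0, 0.07],
  [0, 0, 0, 0, 0, 0, 0.07],
  [0, 0, 0, 0, 0, 0, 0.07],
])

```text
clock: 27.3
position: [606.8, 282.8, 225.9]
ee_rot: [0.509, -0.504, 0.498, -0.488]
contact_force: [-0.7, -0.1, -0.5]
gripper_width: 70.3
```

```bash
python3 - <<'E'
from h import *
s,q,M=pose(); print(s["clock"],q,s["joint_vel"].round(3),M[:,1])
im=get_image("wrist"); np.savez("w14.npz",**im); t=get_image("top"); np.savez("t14.npz",**t)
a=cv2.resize(t["color"][105:245,265:395,::-1],None,fx=2.85,fy=2.857)
cv2.imwrite("pics/w14.png",np.hstack([im["color"][:,130:530,::-1],a[:400]]))
E
```

```text
27.3 [606.78397242 282.79564747 225.91090253] [-0.015  0.    -0.013  0.    -0.001  0.003] [-0.0272122  -0.01454529 -0.99952385]
```

View pics/w14.png

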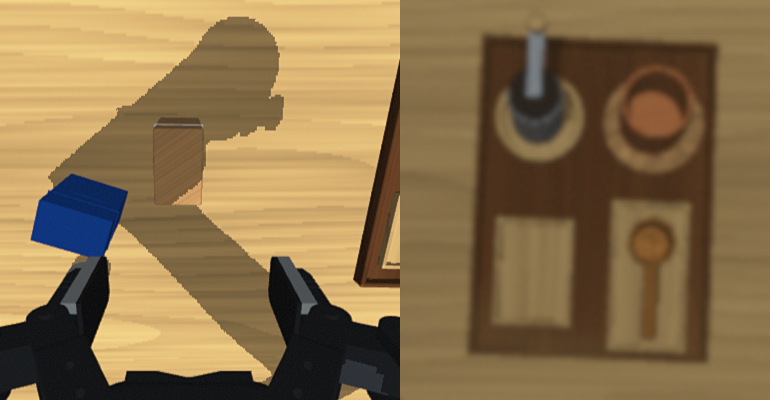

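The brown carton's top face has corners at about (284,127), (333,126), (332,204) and (283,204) in full pixels. The blue one is at (210,215). In the top view the tumbler, grinder and scoop are all seated.

```bash
python3 - <<'E'
from h import *
im=dict(np.load("w14.npz")); p=ray(im,[(284,127),(333,126),(332.5,204.5),(283.5,204.5)],90); print(p.round(1).tolist())
r=cv2.minAreaRect(p.astype(np.float32)); print(r); print("blue",ray(im,[(257,192),(232,256),(200,175),(162,240)],90).round(1).tolist())
s,q,M=pose(); c=p.mean(0); e=(p[0]+p[1]-p[2]-p[3]); y=np.arctan2(e[1],e[0]); print(c,np.degrees(y)); go([*c,110],y+np.pi/2,.07,step=15)
E
```

```text
[[652.0, 307.4], [652.5, 269.0], [587.2, 268.9], [587.6, 310.2]]
((619.7882690429688, 289.5924072265625), (65.28440856933594, 41.29716873168945), 0.10630276054143906)
blue [[598.9, 331.8], [539.7, 357.6], [613.9, 377.2], [556.0, 416.8]]
[619.80827946 288.85527868] -1.1967264030017546
[-0.001, 0.0145, 0.002, 0.0033, 0.0019, 0.0018, 0.07],
[-0.001, 0.0145, 0.0019, 0.0033, 0.0019, 0.0018, 0.07],
[-0.0009, 0.0145, 0.0019, 0.0033, 0.0019, 0.0018, 0.07],
[-0.0009, 0.0145, 0.0018, 0.0033, 0.0019, 0.0018, 0.07],
[-0.0009, 0.0145, 0.0018, 0.0033, 0.0019, 0.0018, 0.07],
[-0.0009, 0.0145, 0.0017, 0.0033, 0.0019, 0.0018, 0.07],
[-0.0009, 0.0145, 0.0017, 0.0033, 0.0019, 0.0018, 0.07],
[-0.0008, 0.0145, 0.0016, 0.0033, 0.0019, 0.0018, 0.07],
end [np.float64(619.8082794559696), np.float64(288.8552786833295), 110] q6 now 0.8929470724549009 turn [ 0.014 -0.027 -0.015]
```

play_rows([
  [-0.001, 0.014, 0.003, 0.003, 0.002, 0.002, 0.062],
  [-0.001, 0.014, 0.003, 0.003, 0.002, 0.002, 0.062],
  [-0.001, 0.014, 0.003, 0.003, 0.002, 0.002, 0.062],
  [-0.001, 0.014, 0.003, 0.003, 0.002, 0.002, 0.062],
  [-0.001, 0.014, 0.003, 0.003, 0.002, 0.002, 0.062],
  [-0.001, 0.014, 0.003, 0.003, 0.002, 0.002, 0.062],
  [-0.001, 0.01, 0.002, 0.003, 0.002, 0.002, 0.062],
  [0, 0, 0, 0, 0, 0, 0.062],
  [0, 0, 0, 0, 0, 0, 0.062],
])

```text
clock: 28.3
position: [630.2, 280.2, 133.6]
ee_rot: [-0.491, 0.508, -0.507, 0.493]
contact_force: [-0.0, -0.8, 0.5]
gripper_width: 62.3
```

```bash
python3 - <<'E'
from h import *
s,q,M=pose(); print(s["clock"],q,s["joint_vel"].round(3),M[:,1],np.degrees(np.arctan2(M[1,0],M[0,0])))
go([627,289,114],np.radians(89),.062,step=8)
E
```

```text
28.3 [630.23645707 280.22070685 133.57286001] [-0.008  0.004 -0.007 -0.003  0.002  0.   ] [ 0.00203621  0.0038404  -0.99999055] -91.8260341407385
[-0.0029, 0.0065, -0.0012, -0.0006, -0.0048, -0.0013, 0.062],
[-0.0029, 0.0065, -0.0012, -0.0006, -0.0048, -0.0013, 0.062],
[-0.0029, 0.0065, -0.0011, -0.0006, -0.0048, -0.0013, 0.062],
end [627, 289, 114] q6 now 0.8885680637512157 turn [-0.004  0.002  0.014]
```

play_rows([
  [-0.003, 0.006, -0.001, 0, -0.005, -0.001, 0.062],
  [-0.003, 0.006, -0.001, 0, -0.005, -0.001, 0.062],
  [-0.003, 0.006, -0.001, 0, -0.005, -0.001, 0.062],
  [0, 0, 0, 0, 0, 0, 0.062],
  [0, 0, 0, 0, 0, 0, 0.062],
])

```text
clock: 28.8
position: [627.9, 290.9, 116.5]
ee_rot: [0.494, -0.503, 0.504, -0.498]
contact_force: [0.0, 0.4, 0.3]
gripper_width: 61.9
```

```bash
python3 - <<'E'
from h import *
s,q,M=pose(); print(s["clock"],q,s["joint_vel"].round(3),M[:,1],np.degrees(np.arctan2(M[1,0],M[0,0])))
im=get_image("wrist"); np.savez("w15.npz",**im); cv2.imwrite("pics/w15.png",im["color"][:,:,::-1])
go([627,289,47],np.radians(89),.062,step=10)
E
```

```text
28.8 [627.93238557 290.86036274 116.48381642] [ 0.007  0.008 -0.006 -0.004  0.001 -0.001] [ 0.00517075  0.00259511 -0.99998326] -90.85368433653248
[0.0003, 0.0099, -0.0002, -0.0007, 0.0003, -0.0004, 0.062],
[0.0003, 0.0099, -0.0002, -0.0007, 0.0003, -0.0004, 0.062],
[0.0003, 0.0099, -0.0001, -0.0007, 0.0003, -0.0004, 0.062],
[0.0003, 0.0099, -0.0001, -0.0007, 0.0003, -0.0004, 0.062],
[0.0003, 0.0099, -0.0001, -0.0007, 0.0003, -0.0004, 0.062],
[0.0003, 0.0099, -0.0001, -0.0007, 0.0003, -0.0004, 0.062],
[0.0003, 0.0099, -0.0001, -0.0007, 0.0003, -0.0004, 0.062],
end [627, 289, 47] q6 now 0.8879222047878862 turn [-0.003  0.005 -0.002]
```

View pics/w15.png

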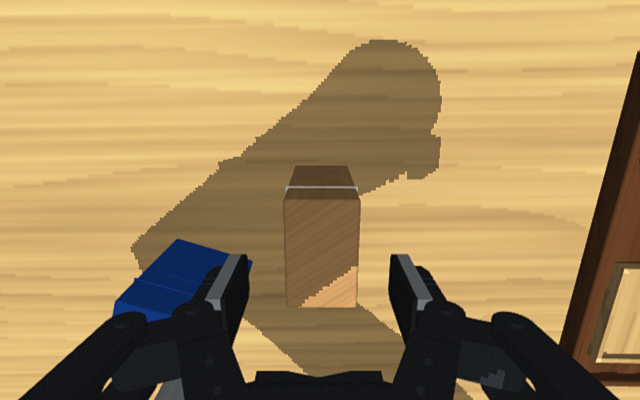

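The carton's top face lies between the fingers, (283,199) to (357,307). The blue box's nearest corner, (252,262), is close to the left finger, so I check that clearance.

```bash
python3 - <<'E'
from h import *
im=dict(np.load("w15.npz")); p=ray(im,[(283.5,199.5),(360,199.5),(357,307),(286.5,307)],90); print(p.round(1).tolist(),p.mean(0))
print("blue",ray(im,[(252,262),(179,239)],90).round(1).tolist())
t=dict(np.load("t14.npz")); hsv=cv2.cvtColor(t["color"],cv2.COLOR_RGB2HSV); m=cv2.inRange(hsv,(105,120,100),(130,255,255)); ys,xs=np.nonzero(m[150:210,120:190]); w=ray(t,np.c_[xs+120,ys+150],90); 
print("blue top",w[[w[:,0].argmax(),w[:,0].argmin(),w[:,1].argmax(),w[:,1].argmin()]].round(1).tolist())
E
```

```text
[[651.2, 308.1], [650.6, 269.2], [587.4, 269.6], [587.9, 309.3]] [619.28160463 289.05380118]
blue [[616.2, 326.7], [630.2, 364.3]]Traceback (most recent call last):
  File "<stdin>", line 5, in <module>
ValueError: attempt to get argmax of an empty sequence
```

```bash
python3 - <<'E'
from h import *
print("top",ray(dict(np.load("w14.npz")),[(248,218),(234,257),(177,203),(161,241)],90).round(1).tolist())
print("foot14",ray(dict(np.load("w14.npz")),[(257,192),(202,174)],0).round(1).tolist(),"foot15",ray(dict(np.load("w15.npz")),[(252,262),(179,239)],0).round(1).tolist())
E
```

```text
top [[575.7, 340.9], [538.7, 355.9], [589.9, 399.2], [555.0, 417.8]]
foot14 [[570.4, 347.3], [591.4, 405.3]] foot15 [[570.2, 346.8], [591.6, 404.4]]
```

The blue box's foot is the same in both views, at (570,347), so it is well clear of the fingers. Descending.

play_rows([
  [0.001, 0.005, -0.003, 0, 0, 0, 0.062],
  [0.001, 0.008, -0.002, 0, 0, 0, 0.062],
  [0, 0.01, 0, 0, 0, 0, 0.062],
  [0, 0.01, 0, 0, 0, 0, 0.062],
  [0, 0.01, 0, 0, 0, 0, 0.062],
  [0, 0.01, 0, 0, 0, 0, 0.062],
  [0, 0.01, 0, 0, 0, 0, 0.062],
  [0, 0.006, 0, 0, 0, 0, 0.062],
  [0, 0, 0, 0, 0, 0, 0.062],
  [0, 0, 0, 0, 0, 0, 0.062],
])

```text
clock: 29.85
position: [622.2, 288.2, 39.7]
ee_rot: [0.495, -0.503, 0.504, -0.497]
contact_force: [-0.6, -0.2, 0.2]
gripper_width: 61.8
```

```bash
python3 - <<'E'
from h import *
s,q,M=pose(); print(s["clock"],q,s["joint_vel"].round(3),M[:,1],s["contact_force"])
go([621,289,46],np.radians(89.4),.062,step=10)
E
```

```text
29.85 [622.19570827 288.22799583  39.66685064] [ 0.     0.007 -0.003 -0.     0.001  0.003] [ 0.00277421  0.00102809 -0.99999562] [-0.59920144 -0.16007015  0.17931053]
[-0.0008, -0.0063, -0.0012, -0.0028, -0.005, -0.0011, 0.062],
end [621, 289, 46] q6 now 0.885086972726753 turn [-0.001  0.003  0.005]
```

play_rows([
  [0, 0, 0, 0, 0, 0, 0.03],
  [0, 0, 0, 0, 0, 0, 0.03],
  [0, 0, 0, 0, 0, 0, 0.03],
  [0, 0, 0, 0, 0, 0, 0.03],
  [0, 0, 0, 0, 0, 0, 0.03],
  [0, 0, 0, 0, 0, 0, 0.03],
])

```text
clock: 30.45
position: [622.7, 288.7, 41.1]
ee_rot: [0.494, -0.503, 0.504, -0.498]
contact_force: [0.6, -0.4, -0.3]
gripper_width: 39.3
```

play_rows([
  [0, -0.01, 0, 0, 0, 0, 0.03],
  [0, -0.02, 0, 0, 0, 0, 0.03],
  [0, -0.025, 0, 0, 0, 0, 0.03],
  [0, -0.025, 0, 0, 0, 0, 0.03],
  [0, -0.025, 0, 0, 0, 0, 0.03],
  [0, -0.015, 0, 0, 0, 0, 0.03],
  [0, 0, 0, 0, 0, 0, 0.03],
  [0, 0, 0, 0, 0, 0, 0.03],
])

```text
clock: 31.25
position: [621.9, 287.9, 169.3]
ee_rot: [0.494, -0.503, 0.505, -0.498]
contact_force: [0.2, -0.7, -2.4]
gripper_width: 39.3
```

```bash
python3 - <<'E'
from h import *
s,q,M=pose(); print(s["clock"],q,s["joint_vel"].round(3),M[:,1],s["contact_force"])
go([527,30,160],np.radians(88),.03,step=28)
E
```

```text
31.25 [621.91900479 287.91720371 169.34130629] [-0.001 -0.015  0.014  0.005 -0.004  0.001] [ 0.0054789   0.00287737 -0.99998085] [ 0.1781928  -0.66320231 -2.43927726]
[0.0259, 0.0008, -0.0091, -0.0005, 0.0019, -0.0003, 0.03],
[0.026, 0.0008, -0.009, -0.0005, 0.0019, -0.0003, 0.03],
[0.026, 0.0008, -0.009, -0.0005, 0.0019, -0.0003, 0.03],
[0.026, 0.0008, -0.0089, -0.0005, 0.0019, -0.0003, 0.03],
[0.026, 0.0009, -0.0089, -0.0005, 0.0019, -0.0003, 0.03],
[0.026, 0.0009, -0.0088, -0.0005, 0.0019, -0.0003, 0.03],
[0.026, 0.0009, -0.0088, -0.0005, 0.0019, -0.0003, 0.03],
[0.0261, 0.0009, -0.0087, -0.0005, 0.0019, -0.0003, 0.03],
[0.0261, 0.0009, -0.0087, -0.0005, 0.0019, -0.0003, 0.03],
[0.0261, 0.0009, -0.0086, -0.0005, 0.0019, -0.0003, 0.03],
end [527, 30, 160] q6 now 0.8851539312194541 turn [-0.003  0.006 -0.019]
```

play_rows([
  [0.02, 0, -0.012, 0, 0.002, 0, 0.03],
  [0.026, 0, -0.012, 0, 0.002, 0, 0.03],
  [0.026, 0, -0.012, 0, 0.002, 0, 0.03],
  [0.026, 0, -0.012, 0, 0.002, 0, 0.03],
  [0.026, 0, -0.012, 0, 0.002, 0, 0.03],
  [0.026, 0, -0.009, 0, 0.002, 0, 0.03],
  [0.026, 0, -0.008, 0, 0.002, 0, 0.03],
  [0.026, 0, -0.006, 0, 0.002, 0, 0.03],
  [0.026, 0, -0.005, 0, 0.002, 0, 0.03],
  [0.015, 0, -0.003, 0, 0.002, 0, 0.03],
])

```text
clock: 32.25
position: [514.4, 37.8, 157.1]
ee_rot: [-0.496, 0.51, -0.506, 0.487]
contact_force: [-0.5, 0.9, -2.0]
gripper_width: 39.4
```

play_rows([
  [0.005, 0, 0, 0, 0, 0, 0.03],
  [0, 0, 0, 0, 0, 0, 0.03],
  [0, 0, 0, 0, 0, 0, 0.03],
  [0, 0, 0, 0, 0, 0, 0.03],
])

```text
clock: 32.65
position: [514.1, 32.3, 155.9]
ee_rot: [-0.496, 0.511, -0.506, 0.486]
contact_force: [-0.7, 0.5, -0.6]
gripper_width: 39.4
```

```bash
python3 - <<'E'
from h import *
s,q,M=pose(); print(s["clock"],q,s["joint_vel"].round(3),M[:,1],s["contact_force"])
go([527.2,26,110],np.radians(87.9),.03,step=12)
E
```

```text
32.65 [514.13228902  32.26159669 155.91440025] [ 0.009  0.007  0.006  0.     0.003 -0.002] [-0.01556576 -0.00566551 -0.9998628 ] [-0.65615765  0.47812406 -0.64110025]
[0.0011, 0.0091, 0.0028, 0.0031, 0.0003, 0.0012, 0.03],
[0.0011, 0.0092, 0.0028, 0.0031, 0.0003, 0.0012, 0.03],
[0.0011, 0.0092, 0.0027, 0.0031, 0.0003, 0.0012, 0.03],
[0.0011, 0.0092, 0.0027, 0.0031, 0.0003, 0.0012, 0.03],
[0.0011, 0.0092, 0.0027, 0.0031, 0.0003, 0.0012, 0.03],
end [527.2, 26, 110] q6 now 1.158100794834432 turn [ 0.006 -0.016 -0.001]
```

play_rows([
  [0.001, 0.009, 0.003, 0.003, 0, 0.001, 0.03],
  [0.001, 0.01, 0.003, 0.003, 0, 0.001, 0.03],
  [0.001, 0.01, 0.003, 0.003, 0, 0.001, 0.03],
  [0.001, 0.01, 0.003, 0.003, 0, 0.001, 0.03],
  [0.001, 0.01, 0.002, 0.003, 0, 0.001, 0.03],
  [0, 0.01, 0, 0, 0, 0, 0.03],
  [0, 0.01, 0, 0, 0, 0, 0.03],
  [0, 0.005, 0, 0, 0, 0, 0.03],
  [0, 0, 0, 0, 0, 0, 0.03],
  [0, 0, 0, 0, 0, 0, 0.03],
])

```text
clock: 33.65
position: [528.7, 27.7, 73.1]
ee_rot: [-0.493, 0.508, -0.508, 0.491]
contact_force: [-0.3, 0.8, -0.7]
gripper_width: 39.4
```

```bash
python3 - <<'E'
from h import *
s,q,M=pose(); print(s["clock"],q,s["joint_vel"].round(3),M[:,1],s["contact_force"])
go([527,26.1,55],np.radians(87.9),.03,step=8)
E
```

```text
33.65 [528.68727612  27.72668138  73.09609243] [-0.002  0.005 -0.002 -0.002  0.004  0.   ] [-0.00226133 -0.00188102 -0.99999567] [-0.32559407  0.7996464  -0.69456003]
[0.0005, 0.006, -0.0005, 0.0007, 0.0013, 0.0007, 0.03],
[0.0006, 0.006, -0.0005, 0.0007, 0.0013, 0.0007, 0.03],
[0.0006, 0.006, -0.0005, 0.0007, 0.0013, 0.0007, 0.03],
end [527, 26.1, 55] q6 now 1.1775555192981604 turn [ 0.002 -0.002 -0.004]
```

play_rows([
  [0.0005, 0.006, -0.0005, 0, 0.001, 0, 0.03],
  [0.0005, 0.006, -0.0005, 0, 0.001, 0, 0.03],
  [0.0005, 0.005, -0.0005, 0, 0.001, 0, 0.03],
  [0, 0.001, 0, 0, 0, 0, 0.03],
  [0, 0, 0, 0, 0, 0, 0.03],
])

```text
clock: 34.15
position: [527.8, 26.5, 54.8]
ee_rot: [0.491, -0.508, 0.509, -0.491]
contact_force: [0.8, -0.1, -1.4]
gripper_width: 39.5
```

```bash
python3 - <<'E'
from h import *
s,q,M=pose(); print(s["clock"],q,s["joint_vel"].round(3),M[:,1],s["contact_force"])
go([527,26.1,53],np.radians(87.9),.03,step=8)
E
```

```text
34.15 [527.75231803  26.4504155   54.8403488 ] [ 0.001  0.001 -0.004  0.001  0.002  0.   ] [ 5.65036369e-04 -1.01479725e-03 -9.99999325e-01] [ 0.76252424 -0.10118806 -1.42969346]
[0.0004, 0.0018, -0.0007, -0.0006, 0.0012, 0.001, 0.03],
end [527, 26.1, 53] q6 now 1.1759475894735725 turn [ 0.001  0.001 -0.001]
```

play_rows([
  [0, 0.0015, 0, 0, 0, 0, 0.03],
  [0, 0.0005, 0, 0, 0, 0, 0.03],
  [0, 0, 0, 0, 0, 0, 0.056],
  [0, 0, 0, 0, 0, 0, 0.056],
  [0, 0, 0, 0, 0, 0, 0.056],
])

```text
clock: 34.65
position: [528.8, 26.7, 53.7]
ee_rot: [0.491, -0.508, 0.51, -0.492]
contact_force: [0.5, 0.3, -0.5]
gripper_width: 56.0
```

play_rows([
  [0, -0.01, 0, 0, 0, 0, 0.056],
  [0, -0.02, 0, 0, 0, 0, 0.056],
  [0, -0.03, 0, 0, 0, 0, 0.056],
  [0, -0.035, 0, 0, 0, 0, 0.056],
  [0, -0.035, 0, 0, 0, 0, 0.056],
  [0, -0.035, 0, 0, 0, 0, 0.056],
  [0, -0.02, 0, 0, 0, 0, 0.056],
  [0, 0, 0, 0, 0, 0, 0.056],
])

```text
clock: 35.45
position: [528.3, 26.2, 252.2]
ee_rot: [0.49, -0.506, 0.511, -0.493]
contact_force: [0.5, -0.2, 0.6]
gripper_width: 56.3
```

play_rows([
  [-0.03, 0, -0.01, 0, 0, 0, 0.056],
  [-0.04, 0, -0.01, 0, 0, 0, 0.056],
  [-0.04, 0, -0.01, 0, 0, 0, 0.056],
  [-0.04, 0, -0.01, 0, 0, 0, 0.056],
  [-0.04, 0, -0.01, 0, 0, 0, 0.056],
  [-0.03, 0, -0.01, 0, 0, 0, 0.056],
  [0, 0, 0, 0, 0, 0, 0.056],
  [0, 0, 0, 0, 0, 0, 0.056],
])

```text
clock: 36.25
position: [471.0, 254.1, 248.5]
ee_rot: [0.49, -0.508, 0.511, -0.49]
contact_force: [-0.4, 0.1, -0.5]
gripper_width: 55.9
```

```bash
python3 - <<'E'
from h import *
s,q,M=pose(); print(s["clock"],q,s["joint_vel"].round(3),s["contact_force"])
t=get_image("top"); np.savez("t20.npz",**t); c=get_image("scene"); np.savez("s20.npz",**c)
a=cv2.resize(t["color"][110:250,280:390,::-1],None,fx=3.6,fy=3.6,interpolation=cv2.INTER_CUBIC)[:500]
b=cv2.resize(c["color"][180:310,250:410,::-1],None,fx=2.5,fy=2.5,interpolation=cv2.INTER_CUBIC)
o=np.zeros((504,800,3),np.uint8); o[:a.shape[0],:396]=a; o[:325,400:800]=b; cv2.imwrite("pics/f20.png",o)
E
```

```text
36.25 [470.96232434 254.13128971 248.50325473] [ 0.025  0.01  -0.006 -0.005  0.006 -0.007] [-0.36787565  0.10858158 -0.48354492]
```

View pics/f20.png

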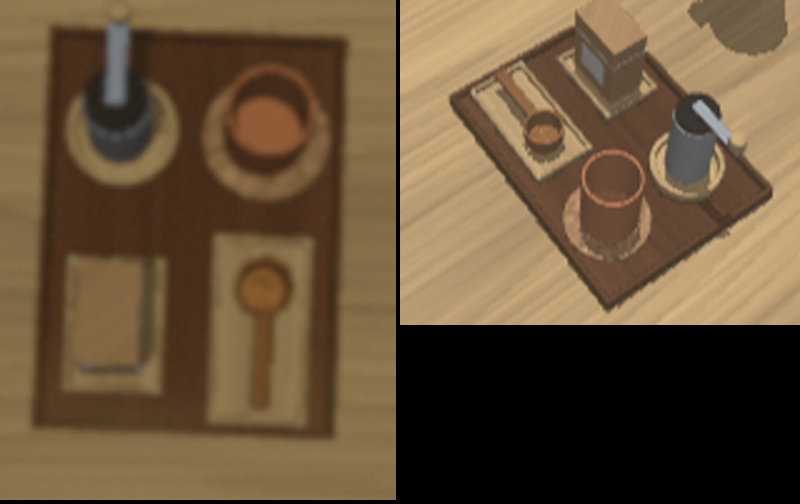

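```bash
python3 - <<'E'
from h import *
t=dict(np.load("t20.npz")); u=lambda x,y:np.array([x/3.6+280,y/3.6+110])
for n,z,p in [("box top",102,(111,311)),("box corners",102,(77,258)),("",102,(145,260)),("",102,(142,366)),("",102,(75,364)),("tumbler rim",92,(270,111)),("scoop cup",40,(264,289)),("scoop end",40,(261,407)),("grinder cap",112,(117,103)),("knob",134,(119,12))]: print(n,ray(t,u(*p),z).round(1))
s=dict(np.load("s20.npz")); v=lambda x,y:np.array([(x-400)/2.5+250,y/2.5+180])
print("tumbler rim scene",ray(s,v(613,180),92),"grinder cap",ray(s,v(698,115),112),"box top",ray(s,v(611,27),102))
m=lambda z,p:ray(t,[p],z).round(1)
T0=dict(np.load("t11.npz")); 
# mug / mill unchanged?
im=get_image("top"); c=im["color"]; b0=cv2.imread("pics/top0.png")[:,:,::-1]; d=cv2.absdiff(c,b0).max(2)
print("mug diff",d[195:240,475:520].max(),"mill diff",d[205:240,120:165].max(), read_state()["joint_vel"].round(3))
E
```

```text
box top [[524.   24.4]]
box corners [[556.4  45.3]]
 [[555.3   3.9]]
 [[490.6   5.4]]
 [[491.6  46. ]]
tumbler rim [[649.8 -73. ]]
scoop cup [[544.9 -72.2]]
scoop end [[468.7 -70.2]]
grinder cap [[650.   21.2]]
knob [[700.1  19.6]]
tumbler rim scene [[654.43016865 -72.99946029]] grinder cap [[657.2899874   21.21584545]] box top [[529.15192269  25.21021276]]
mug diff 10 mill diff 104 [-0.011 -0.005  0.005  0.002  0.001 -0.001]
```

```bash
python3 - <<'E'
from h import *
c=dict(np.load("s20.npz"))["color"]; b=cv2.imread("pics/scene0.png")[:,:,::-1]; t=get_image("top")["color"]; tb=cv2.imread("pics/top0.png")[:,:,::-1]
for n,x,y,r0,r1,c0,c1 in [("mill scene",c,b,98,145,405,440),("mug scene",c,b,265,310,148,192),("mill top",t,tb,205,240,120,165),("mug top",t,tb,195,240,475,520)]:
    A,B=x[r0:r1,c0:c1],y[r0:r1,c0:c1]; d=cv2.absdiff(A,np.ascontiguousarray(B)).max(2)
    print(n,"diff>40:",(d>40).mean().round(3),"max",d.max())
o=np.hstack([cv2.resize(i[190:250,110:190,::-1],None,fx=5,fy=5) for i in (tb,t)]); o2=np.hstack([cv2.resize(i[90:150,390:470,::-1],None,fx=5,fy=5) for i in (b,c)])
cv2.imwrite("pics/f21.png",np.vstack([o,o2])[:600])
E
```

```text
mill scene diff>40: 0.046 max 79
mug scene diff>40: 0.0 max 7
mill top diff>40: 0.589 max 103
mug top diff>40: 0.0 max 10
```

View pics/f21.png

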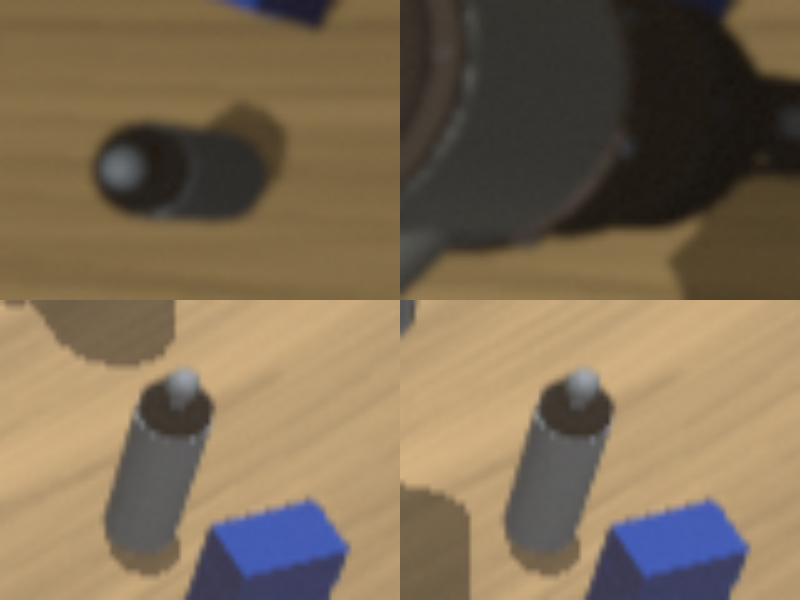

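The mill stands exactly as at the start in the scene camera (ball at (182,380) in both crops). The large difference in the top view was only the arm blocking it. The mug is unchanged in both views, and the arm is clear and still.

```bash
python3 -c "
from bench import *
print(read_state()['joint_vel'].round(3)); print(job_done())"
```

```text
[-0.005 -0.001  0.006  0.002  0.002  0.001]
the job is handed in; nothing more can be done
None
```

I packed all four items into the gift tray and handed the job in at about 36 s on the robot's clock. No verdict was reported, so the figures below are my own last camera checks.

| Item | Last measured position (x, y, mm) | Its place's centre (mm) | Views used |
|---|---|---|---|
| Scoop | (517, -71), lengthwise | (521, -71) | top only |
| Tumbler | (650–654, -73) | (651, -75) | top and scene |
| Carton | (524–529, 25) | (524, 26) | top and scene |
| Grinder | (650–657, 21), crank pointing straight ahead of the robot | (654, 21) | top and scene |

- **Fit:** every item is within about 5 mm of its centre, against the 14 mm allowed. All four looked upright and seated, with nothing on a rim. I judged seating from the views and release heights and did not measure tilt.
- **Disagreements:** the top and scene cameras differed by up to 7 mm in x on the three tall items. The top-view check of the mill was blocked by the arm.
- **Mug and mill:** the mug was unchanged in both views, and the mill was unchanged in the scene view.
- **Mishap:** the first grip on the scoop was shallow and pushed it about 9 mm along the counter. I opened, corrected and regripped it before lifting.

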